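Check the soap-rack frame for square with a slide rule

ROBOT

A 7-joint arm with a two-finger parallel gripper is mounted at the origin on the work surface. World frame = base frame: x ahead of the robot, y to its left, z up, the work surface at z = 0. Lengths are in m, angles in rad, forces in N, time in s.
With the tool pointing down it reaches from about 0.425 to 0.975 m from the base axis. Payload 16.7 kg.
Tool frame: the origin (TCP) lies midway between the tips of the shut fingers; the grasp point (between the pads) lies robot.pinch_z behind it (robot.pinch_z is the distance from the TCP to the grasp point, in m); z points along the fingers, y is the direction in which the jaws open and shut (so a half turn about z gives the same grasp; the last joint's range is limited). The gripper opens to 85 mm and grips with 20 to 120 N. Pads are 22 mm wide; open, the fingers measure 114 mm over their backs; the gripper's body (76 mm by 85 mm) begins 54 mm behind the grasp point. The pads swing forward as they close: fully open they stand 13 mm farther back than shut.
Start: joints at [-1.468, 0.426, 0.074, 1.606, -0.034, 1.111, -0.067], TCP at [0.169, 0.654, 0.231] pointing down, gripper open.
Joint ranges: [-2.85, 2.85], [-0.5, 2.14], [-1.23, 1.37], [0.21, 2.46], [-1.02, 4.16], [0.16, 2.05], [-2.73, 2.73]. Speed limits (rad/s): [1.89, 1.89, 2.39, 2.39, 3.01, 3.01, 3.01].

INTERFACE

Orientations are given as a unit quaternion [w, x, y, z].
In Python, from cell import robot gives the robot as it stands.
- The arm moves only by the shell command python3 -m jog 'ROWS' [FORCE]. ROWS is a JSON object of lists of equal length, an entry for each row: "xyz": the shift along the tool's x, y, z in cm, a list of three; "twist": the turn, a rotation vector about the tool's x, y, z in rad, a list of three; "jaw": the finger opening in cm, from 0 to 8.54. A call has 1 to 8 rows; each row shifts and turns the pose as measured when the row begins, along the tool's axes as they then stand; what a row does not reach is not made up. A row lasts 1/12 s, in which the tool goes at most 41.7 mm and 7.16 degrees, less where a joint would pass 70% of its speed; a pose out of reach is approached as far as the arm can. A call with a gripper value outside its range is refused whole. The fingers move at their own pace and stop on an object; FORCE is the grip in N (left out, the last holds). Time passes only in rows, so rows that do not move let the fingers close. It gives the time, the measured TCP pose, the force and the opening at its end, in the units of the state.
- robot.state(): the state, without advancing time (a new reading comes with each control period).
- robot.snapshot(name): name is "scene" or "top" or "wrist"; returns (picture, depth): 480x640x3 uint8, red, green, blue; 480x640 float32, m along the optical axis (not along the pixel's ray), 0 where there is no reading.
- robot.get_calibration(name): a dict with "camera_matrix" (3x3 intrinsics, pixels), "dist" ([k1, k2, p1, p2, k3] as OpenCV has them; the pictures are not rectified), "xyz" and "attitude" of the camera in the world. Camera axes: x right, y down, z forward; pixel columns grow to the right and rows downward; lengths in m; the calibration is good to about 2 mm. A picture is of the moment at which its call begins: read the wrist's pose just before it. get_calibration takes no time and is no camera call; for the wrist camera it gives the pose at the moment of the call.
- robot.finish_job(): hands the job in, once; it reports no verdict.
Trained networks look in the newest picture that a camera, given by its name, has taken for a name from the list of things; names that differ only in an ending like _2 or _b are one class to them, and where a whole thing is asked for, a point or a joint stands for the part that bears it (a point fixed in the world has none). Each returns a list of dicts, best first, with "confidence" (0 to 1); they miss things now and then, are a little off and sometimes report something else, mostly with a low value. They report only what shows in the picture. A call takes as long as a camera call.
- robot.spot_in(target, camera): "centre" ([x, y, z] in m, in world coordinates, good to about 4 mm: the middle of the surface that is visible of it).
The state is a dict: "time": time; "qpos": joint angles; "qd": joint speeds; "joint_efforts": joint torques, N m; "tcp_pos": TCP position; "eef_rot": TCP orientation; "force": force on the tool from outside, world axes, zero at the start; "moment": the same for the moment, N m; "gripper_width": opening from 0.0 (shut) to 1.0 (fully open).
Only numpy, scipy, OpenCV 4.12 (cv2) and the standard library are available. Lean on these libraries where they do the work, as an engineer would, in place of code of your own. Each camera call takes 0.05 s, during which the arm holds its last target.

TASK

Check whether the grey four-peg rack frame is square: set the eye of the slide rule gently over a corner peg and draw the slider out until its jaw bears gently but firmly on the peg diagonally opposite (hold that light pressure of a few newtons for about half a second; never press it with more than about 15 N, it would rack the frame), first along the diagonal through the corner with the hanging loop, then along the other diagonal. Compare the two lengths and leave the rule lying on the longer diagonal, eye over one peg and drawn out snug to the other (if they agree within 4 mm either will do); let go of it and leave the frame and the other things as they stand.

Things in the scene. Friction and masses are not known exactly. Their poses are not given: they have to be found in the camera images.
- frame: soap-rack frame, fixed flat on the counter: four grey bars pinned at the corners, 12 mm high at most (flat corner pads 30 mm square), maybe racked to a parallelogram; pegs 170 mm apart along x, 130 mm along y when square. Origin on the counter at its centre when square; x points away from the robot (yaw within 0.35 rad). A small loop of 6 mm rod sticks out at the front left (-x, +y) corner
- post_a: upright round peg, 8 mm thick, 22 mm tall, of grey plastic, on the frame's front left (loop) corner; origin at its foot on the axis, which is 12 mm above the counter
- post_b: upright round peg, 8 mm thick, 22 mm tall, of grey plastic, on the frame's front right corner; origin at its foot on the axis, which is 12 mm above the counter
- post_c: upright round peg, 8 mm thick, 22 mm tall, of grey plastic, on the frame's far right (diagonally opposite post_a) corner; origin at its foot on the axis, which is 12 mm above the counter
- post_d: upright round peg, 8 mm thick, 22 mm tall, of grey plastic, on the frame's far left (diagonally opposite post_b) corner; origin at its foot on the axis, which is 12 mm above the counter
- rack (a joint): how far the far bar (pegs c and d) stands shifted towards +y of the frame, out of square, m; -0.015 to 0.015, stiff, not to be moved. Above 0 the diagonal b-d is longer, below 0 a-c; 3.3 mm makes the diagonals differ by 4 mm
- rule: slide rule: flat aluminium beam 20 mm wide, 6 mm thick, loose, about 160 g with slider, on the counter right of the frame. Origin: centre of the eye (ring at its end, hole 16 mm, outside 26 mm), on the underside; x runs along the beam to slider and jaw (yaw within 0.35 rad at the start), z up. Can be carried by the fin. On the frame it rests on the corner pads, underside 12 mm above the counter
- eye (a point): centre of the eye, at the rule's underside
- slider: slider of the rule: a grey fin to hold, 40 mm long (x), 12 mm thick (y), from 11 to 47 mm above the rule's underside, on a plate 26 mm wide; at the far end a flat jaw 34 mm wide, 22 mm tall, down to the underside. Origin on the underside below the fin's middle; axes as the rule's; the jaw's face is 82 mm ahead (+x)
- fin (a point): middle of the fin, 30 mm above the rule's underside: where to grip, from above, fingers closing along the rule's y
- jaw (a point): middle of the jaw's face, 11 mm above the underside, which bears on the peg
- reading (a joint): how far the slider is drawn out, 0 to 0.055 m (0 to 0.012 at the start). It drags with about 2.5 N and stays where left. Eye centre to slider origin: 95 mm plus this. Snug, with the eye pulled against its peg, the pegs' axes are 185 mm plus this apart; diagonals are 205 to 224 mm. With the eye over a peg the slider can also be pushed back in
- jar: small closed jar, 52 mm wide, 50 mm tall, on the counter between rule and frame; bystander, leave alone
- soap: bar of soap, 80 x 42 x 24 mm, on the counter between rule and frame; bystander, leave alone
- nail_brush: nail brush, 85 x 34 x 30 mm, on the counter left of the frame; bystander, leave alone
- cup: white mug, 72 mm wide, 80 mm tall, left of the frame; bystander, leave alone
- bottle: white bottle, 48 mm wide, 130 mm tall, on the counter beyond the frame and rule; bystander, leave alone

How it is judged:
On the way, in this order (a step that is already met when the one before it is completed fails the run):
1. rule hooked over one end of the diagonal a-c (through the loop corner), jaw bearing on the other peg with 2 to 15 N for 0.3 s (((horizontal distance between eye and post_a below 0.006 m and z of each of eye, slider in the frame of frame below 0.02 m and y of post_c in the frame of slider between -0.014 and 0.014 m and contact force between slider and post_c between 2 and 15 N) or (horizontal distance between eye and post_c below 0.006 m and z of each of eye, slider in the frame of frame below 0.02 m and y of post_a in the frame of slider between -0.014 and 0.014 m and contact force between slider and post_a between 2 and 15 N))), for 0.3 s.
2. the same on the diagonal b-d (((horizontal distance between eye and post_b below 0.006 m and z of each of eye, slider in the frame of frame below 0.02 m and y of post_d in the frame of slider between -0.014 and 0.014 m and contact force between slider and post_d between 2 and 15 N) or (horizontal distance between eye and post_d below 0.006 m and z of each of eye, slider in the frame of frame below 0.02 m and y of post_b in the frame of slider between -0.014 and 0.014 m and contact force between slider and post_b between 2 and 15 N))), for 0.3 s.
At the end, for the whole second after the job is handed in: rule at rest, released, on the longer diagonal (either if |rack| < 3.3 mm): within 8 mm of lying down on the frame, eye over one peg, peg 1.5 to 6 mm off the eye's centre away from the jaw, jaw face within 2.5 mm of touching the opposite peg, that peg within 14 mm of the jaw's middle (((value of joint rack above -0.0033 m and ((horizontal distance between eye and post_b below 0.006 m and z of each of eye, slider in the frame of frame below 0.02 m and y of post_d in the frame of slider between -0.014 and 0.014 m and x of post_b in the frame of rule below -0.0015 m and x of post_d in the frame of slider between 0.083 and 0.0885 m) or (horizontal distance between eye and post_d below 0.006 m and z of each of eye, slider in the frame of frame below 0.02 m and y of post_b in the frame of slider between -0.014 and 0.014 m and x of post_d in the frame of rule below -0.0015 m and x of post_b in the frame of slider between 0.083 and 0.0885 m))) or (value of joint rack below 0.0033 m and ((horizontal distance between eye and post_a below 0.006 m and z of each of eye, slider in the frame of frame below 0.02 m and y of post_c in the frame of slider between -0.014 and 0.014 m and x of post_a in the frame of rule below -0.0015 m and x of post_c in the frame of slider between 0.083 and 0.0885 m) or (horizontal distance between eye and post_c below 0.006 m and z of each of eye, slider in the frame of frame below 0.02 m and y of post_a in the frame of slider between -0.014 and 0.014 m and x of post_c in the frame of rule below -0.0015 m and x of post_a in the frame of slider between 0.083 and 0.0885 m)))) and linear speed of rule below 0.02 m/s and angular speed of rule below 0.1 rad/s).
It fails at once if the jaw presses on a peg with more than 20 N (contact force between slider and post_a above 20 N or contact force between slider and post_b above 20 N or contact force between slider and post_c above 20 N or contact force between slider and post_d above 20 N).
It fails at once if the rule is banged onto the frame or jammed in it, over 40 N (contact force between rule and frame above 40 N).
It fails at once if the robot presses on the frame with more than 5 N (contact force between any of the fingers, the arm and frame above 5 N).
It fails at once if the frame is racked: a far peg moves by more than 4 mm (distance of post_c from where it was at the start of the episode above 0.004 m).
It fails at once if a bystander is moved by more than 30 mm (distance of any of jar, soap, nail_brush, cup, bottle from where it was at the start of the episode above 0.03 m).
It also fails if it takes over 72 s, if anything falls off the work surface, if the arm or the gripper's body presses on something with over 40 N, if the wrist force passes 120 N, or if a joint passes its speed limit or range.

## Working session

There is one attempt and no reset: what is moved stays moved. The work goes in short steps, Python scripts to look and compute and a shell command to move; the robot and the scene stay as the last step left them, time stands still between calls to the robot, and variables do not carry over. Pictures are saved under pics/ and viewed, and the job is handed in when it is done.

```bash
ls -la; mkdir -p pics
python3 - <<'E'
from cell import robot
import cv2, numpy as np
s=robot.state(); print(s); print(robot.pinch_z)
for n in ("scene","top","wrist"):
    p,d=robot.snapshot(n); cv2.imwrite(f"pics/{n}0.png",p[:,:,::-1]); c=robot.get_calibration(n); print(n,c)
    np.savez(f"pics/{n}0.npz",p=p,d=d)
E
```

```text
total 12
drwxr-xr-x  3 agent agent 4096 Dec  7 01:12 .
drwxr-xr-x 23 root  root  4096 Dec  7 01:12 ..
drwxr-xr-x  2 agent agent 4096 Dec  7 01:12 pics
{'time': 0.0, 'qpos': array([-1.46749131,  0.4267157 ,  0.0738317 ,  1.60667571, -0.03410907,
        1.11081353, -0.06712234]), 'qd': array([ 0.00043547, -0.00055584, -0.00126989, -0.00122116,  0.00064045,
        0.0007814 ,  0.00154046]), 'joint_efforts': array([-1.61770578e-03, -9.49823570e+01,  3.75998095e+00, -4.63523519e+01,
        1.91634003e-02,  1.00088961e-02,  5.67044651e-05]), 'tcp_pos': array([0.16873672, 0.65310403, 0.23059059]), 'eef_rot': array([-4.37971883e-05,  1.26087309e-01,  9.92018917e-01, -6.75345638e-04]), 'force': array([-0.56358099,  0.2092613 , -0.20427265]), 'moment': array([-0.00885618,  0.06163597, -0.0047518 ]), 'gripper_width': 0.9985811616450275}
0.0187
scene {'camera_matrix': array([[523.45207986,   0.        , 315.50241452],
       [  0.        , 523.45207986, 245.25842041],
       [  0.        ,   0.        ,   1.        ]]), 'dist': array([0.0172615, 0.       , 0.       , 0.       , 0.       ]), '
[... 184 characters left out ...]
8.78161685],
       [  0.        , 557.00882337, 238.02257177],
       [  0.        ,   0.        ,   1.        ]]), 'dist': array([-0.0808368,  0.       ,  0.       ,  0.       ,  0.       ]), 'xyz': array([0.52692039, 0.03732813, 1.06140006]), 'attitude': array([-0.01356992,  0.71428205, -0.69947194,  0.01886831])}
wrist {'camera_matrix': array([[349.05257155,   0.        , 313.44575586],
       [  0.        , 349.05257155, 247.17264578],
       [  0.        ,   0.        ,   1.        ]]), 'dist': array([-0.06093139,  0.        ,  0.        ,  0.        ,  0.        ]), 'xyz': array([0.08946079, 0.67281196, 0.37427393]), 'attitude': array([0.12826458, 0.78004353, 0.60440675, 0.09885735])}
```

View pics/top0.png

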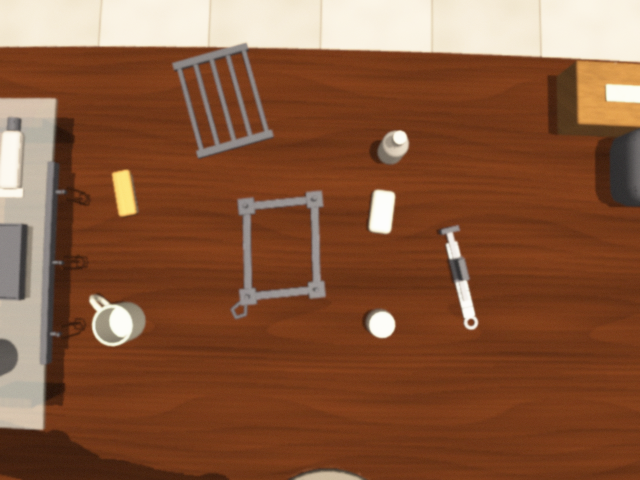

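View pics/scene0.png

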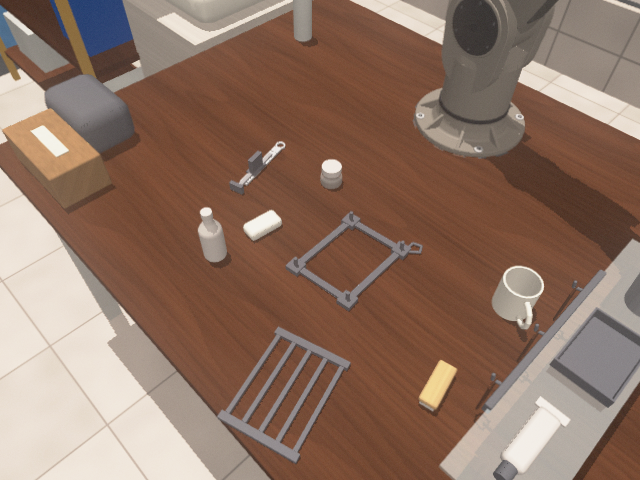

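```bash
cat > h.py <<'E'
from cell import robot
import cv2, numpy as np
from scipy.spatial.transform import Rotation as R
def Q(q): return R.from_quat([q[1],q[2],q[3],q[0]])
def px2w(cal,uv,z):
    uv=np.array(uv,float).reshape(-1,1,2)
    n=cv2.undistortPoints(uv,cal["camera_matrix"],np.array(cal["dist"])).reshape(-1,2)
    d=Q(cal["attitude"]).apply(np.c_[n,np.ones(len(n))]); o=cal["xyz"]
    t=(np.broadcast_to(z,len(n))-o[2])/d[:,2]
    return o+d*t[:,None]
def w2px(cal,X):
    X=np.array(X,float).reshape(-1,3); Rm=Q(cal["attitude"]).as_matrix().T
    p,_=cv2.projectPoints(X-cal["xyz"],cv2.Rodrigues(Rm)[0],np.zeros(3),cal["camera_matrix"],np.array(cal["dist"]))
    return p.reshape(-1,2)
def spots(names,cam):
    for n in names:
        print(cam,n,[(np.round(r["centre"],4).tolist(),round(r["confidence"],2)) for r in robot.spot_in(n,cam)[:5]])
def shot(cam,name,crop=None,s=1):
    cal=robot.get_calibration(cam); p,d=robot.snapshot(cam)
    np.savez(f"pics/{name}.npz",p=p,d=d,**{k:np.array(v) for k,v in cal.items()})
    im=p[:,:,::-1]
    if crop: im=im[crop[1]:crop[3],crop[0]:crop[2]]
    im=cv2.resize(im,None,fx=s,fy=s,interpolation=cv2.INTER_CUBIC)
    cv2.imwrite(f"pics/{name}.png",im); return p,d,cal
E
python3 - <<'E'
from h import *
spots(["post_a","rule","eye","fin","jaw","slider","frame","jar","soap","bottle"],"top")
spots(["post_a","eye","fin","jaw"],"scene")
c=robot.get_calibration("top")
print(px2w(c,[[248,296],[317,290],[315,199],[247,206]],0.03).round(4))
print(px2w(c,[[471,323],[450,230]],0.003).round(4))
p=np.load("pics/top0.npz")["p"]
cv2.imwrite("pics/topz.png",np.hstack([cv2.resize(p[180:330,225:345,::-1],None,fx=4,fy=4,interpolation=cv2.INTER_CUBIC),cv2.resize(p[200:350,415:495,::-1],None,fx=4,fy=4,interpolation=cv2.INTER_CUBIC)]))
E
```

```text
top post_a [([0.5307, -0.2294, 0.019], 0.33)]
top rule [([0.5127, -0.237, 0.015], 0.57), ([0.5282, -0.2329, 0.0224], 0.54)]
top eye [([0.5163, -0.2366, 0.0103], 0.85)]
top fin []
top jaw [([0.5301, -0.2313, 0.0178], 0.59)]
top slider [([0.5309, -0.2355, 0.0223], 0.63)]
top frame [([0.5483, 0.1089, 0.0086], 0.82)]
top jar [([0.422, -0.0836, 0.0507], 0.96)]
top soap [([0.6265, -0.0868, 0.0238], 0.76), ([0.531, -0.2358, 0.0212], 0.64), ([0.5143, -0.2396, 0.0084], 0.63), ([0.6431, 0.103, 0.009], 0.49)]
top bottle [([0.7354, -0.0972, 0.0847], 0.82)]
scene post_a [([0.5268, -0.2317, 0.0133], 0.21)]
scene eye [([0.5257, -0.231, 0.0107], 0.58)]
scene fin [([0.538, -0.2328, 0.0225], 0.62)]
scene jaw [([0.5433, -0.2288, 0.0201], 0.75)]
[[0.4644 0.1586 0.03  ]
 [0.4782 0.0314 0.03  ]
 [0.6469 0.0386 0.03  ]
 [0.6311 0.1648 0.03  ]]
[[ 0.4194 -0.2639  0.003 ]
 [ 0.5963 -0.2211  0.003 ]]
```

View pics/topz.png

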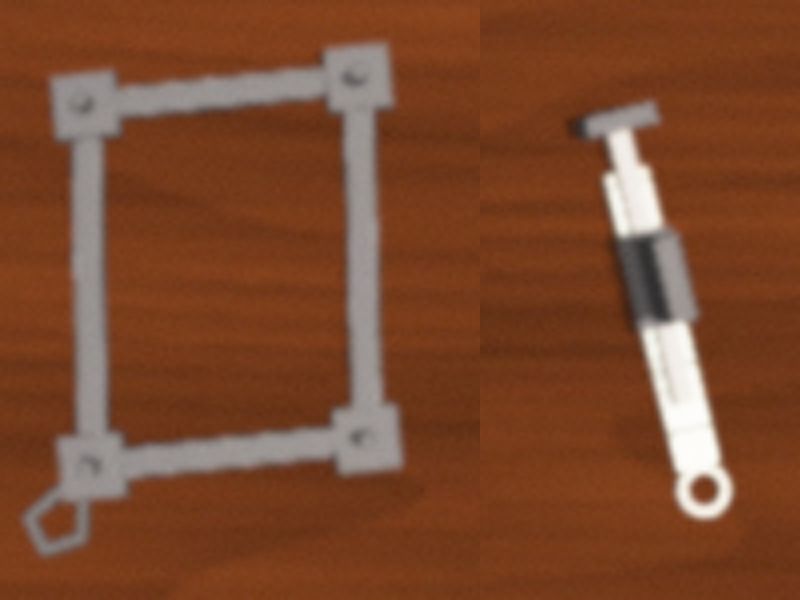

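View pics/wrist0.png

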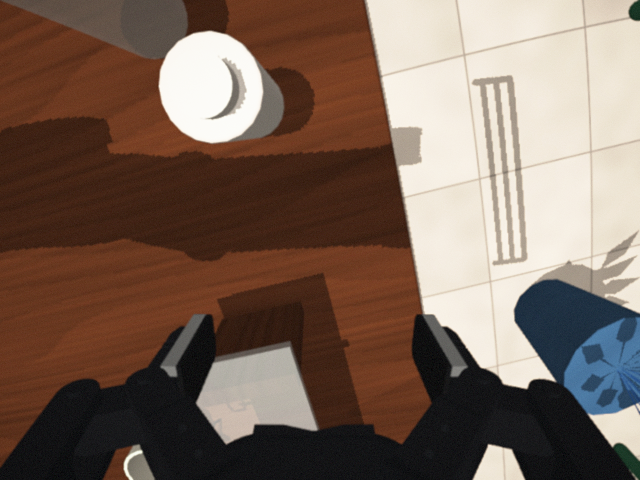

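```bash
python3 -m jog '{"xyz":[[-3.5,-1.5,0],[-3.5,-1.5,0],[-3.5,-1.5,0],[-3.5,-1.5,0],[-3.5,-1.5,0],[-3.5,-1.5,0],[-3.5,-1.5,0],[-3.5,-1.5,0]],"twist":[[0,0,0],[0,0,0],[0,0,0],[0,0,0],[0,0,0],[0,0,0],[0,0,0],[0,0,0]],"jaw":[8.5,8.5,8.5,8.5,8.5,8.5,8.5,8.5]}'
cat >> h.py <<'E'
def go(target,yaw_y=None):
    "shift in tool axes in cm to reach TCP target; twist about tool z so that tool y points at yaw_y (deg)"
    s=robot.state(); Rm=Q(s["eef_rot"]); d=Rm.inv().apply(np.array(target)-s["tcp_pos"])*100
    M=Rm.as_matrix(); y=np.degrees(np.arctan2(M[1,1],M[0,1]))
    print("t",round(s["time"],2),"tcp",s["tcp_pos"].round(4),"q",s["qpos"].round(2),"ydir",round(y,2),"tilt",M[:,2].round(4),"F",s["force"].round(1),"w",round(s["gripper_width"],3))
    print("shift cm",d.round(2),"norm",np.linalg.norm(d).round(2))
    if yaw_y is not None:
        a=(yaw_y-y+180)%360-180; print("twist z (rad)",round(-np.radians(a),4))
E
python3 -c "
from h import *
go([0.58,0.2,0.23],103.6)"
```

```text
time: 1.52
tcp_pos: [0.41, 0.4675, 0.2301]
eef_rot: [-0.002, 0.118, 0.993, 0.001]
force: [0.9, -0.0, -0.1]
gripper_width: 0.996
t 1.52 tcp [0.41   0.4675 0.2301] q [-1.08  0.34  0.17  1.74 -0.07  1.07  0.44] ydir 76.48 tilt [-0.0035  0.0032 -1.    ] F [ 0.9 -0.  -0.1] w 0.996
shift cm [-22.79 -22.04  -0.14] norm 31.7
twist z (rad) -0.4733
```

```bash
python3 -m jog '{"xyz":[[-2.85,-2.75,0],[-2.85,-2.75,0],[-2.85,-2.75,0],[-2.85,-2.75,0],[-2.85,-2.75,0],[-2.85,-2.75,0],[-2.85,-2.75,0],[-2.85,-2.75,0]],"twist":[[0,0,0],[0,0,0],[0,0,0],[0,0,0],[0,0,0],[0,0,0],[0,0,0],[0,0,0]],"jaw":[8.5,8.5,8.5,8.5,8.5,8.5,8.5,8.5]}'
python3 -c "
from h import *
go([0.60,-0.05,0.23],103.6)"
```

```text
time: 2.18
tcp_pos: [0.5887, 0.1877, 0.2299]
eef_rot: [-0.001, 0.117, 0.993, 0.003]
force: [0.2, 0.4, 0.1]
gripper_width: 0.996
t 2.18 tcp [0.5887 0.1877 0.2299] q [-0.64  0.34  0.3   1.76 -0.12  1.06  1.03] ydir 76.53 tilt [-3.e-04  6.e-03 -1.e+00] F [0.2 0.4 0.1] w 0.996
shift cm [ -6.64 -22.85  -0.15] norm 23.8
twist z (rad) -0.4725
```

```bash
python3 -m jog '{"xyz":[[-0.8,-3.9,0],[-0.8,-3.9,0],[-0.8,-3.9,0],[-0.8,-3.9,0],[-0.8,-3.9,0],[-0.8,-3.9,0],[-0.8,-3.9,0],[-0.8,-3.9,0]],"twist":[[0,0,0],[0,0,0],[0,0,0],[0,0,0],[0,0,0],[0,0,0],[0,0,0],[0,0,0]],"jaw":[8.5,8.5,8.5,8.5,8.5,8.5,8.5,8.5]}'
python3 -c "
from h import *
go([0.5215,-0.239,0.2],103.6)"
```

```text
time: 2.85
tcp_pos: [0.58, -0.1449, 0.229]
eef_rot: [0.002, 0.117, 0.993, 0.003]
force: [1.6, -0.7, -0.1]
gripper_width: 0.995
t 2.85 tcp [ 0.58   -0.1449  0.229 ] q [-0.2   0.32  0.43  1.81 -0.16  1.04  1.62] ydir 76.56 tilt [ 0.0044  0.0063 -1.    ] F [ 1.6 -0.7 -0.1] w 0.995
shift cm [  3.51 -10.53   2.81] norm 11.45
twist z (rad) -0.472
```

```bash
cat >> h.py <<'E'
def lev():
    s=robot.state(); Rm=Q(s["eef_rot"]); z=Rm.as_matrix()[:,2]
    print("level twist",Rm.inv().apply(np.cross(z,[0,0,-1])).round(4))
E
python3 -m jog '{"xyz":[[1.17,-3.5,0.9],[1.17,-3.5,0.9],[1.17,-3.5,0.9],[0,0,0],[0,0,0],[0,0,0],[0,0,0],[0,0,0]],"twist":[[0,0,0],[0,0,0],[0,0,0],[0,0,-0.118],[0,0,-0.118],[0,0,-0.118],[0,0,-0.118],[0,0,0]],"jaw":[8.5,8.5,8.5,8.5,8.5,8.5,8.5,8.5]}'
python3 -c "
from h import *
go([0.5215,-0.239,0.2],103.6);lev()
shot('wrist','w1')
spots(['eye','fin','jaw','slider','rule'],'wrist')"
```

```text
time: 3.52
tcp_pos: [0.5147, -0.2563, 0.2013]
eef_rot: [0.004, -0.121, 0.993, 0.0]
force: [0.4, -0.6, -0.5]
gripper_width: 0.993
t 3.52 tcp [ 0.5147 -0.2563  0.2013] q [ 0.05  0.3   0.37  1.89 -0.14  0.97  2.29] ydir 103.86 tilt [ 0.007   0.0016 -1.    ] F [ 0.4 -0.6 -0.5] w 0.993
shift cm [-1.07  1.51  0.13] norm 1.86
twist z (rad) 0.0045
level twist [-0.0001  0.0072  0.    ]
wrist eye [([0.5063, -0.2452, 0.0107], 0.6)]
wrist fin [([0.5217, -0.2348, 0.0203], 0.73)]
wrist jaw [([0.5278, -0.2394, 0.0215], 0.77), ([0.7236, -0.11, 0.0291], 0.51), ([0.5256, -0.2357, 0.0118], 0.48)]
wrist slider [([0.5286, -0.2325, 0.0195], 0.85)]
wrist rule [([0.5066, -0.2425, 0.0142], 0.63)]
```

View pics/w1.png

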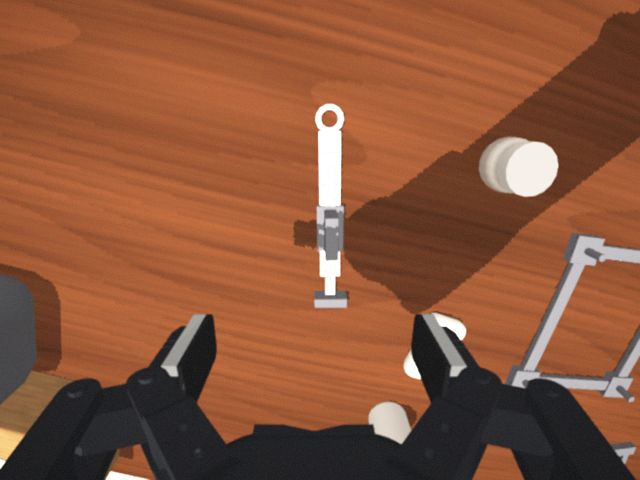

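Run:
```python
from h import *
d=np.load("pics/w1.npz"); cal={k:d[k] for k in("camera_matrix","dist","xyz","attitude")}
im=d["p"][90:320,280:380,::-1]; cv2.imwrite("pics/w1z.png",cv2.resize(im,None,fx=2.5,fy=2.5,interpolation=cv2.INTER_CUBIC))
P=px2w(cal,[[329.5,118.5],[332,233],[331,294],[331,303]],[0.006,0.047,0.022,0.01]); print(P.round(4))
v=P[1]-P[0]; print(np.degrees(np.arctan2(v[1],v[0])),np.hypot(*v[:2]))
v=P[2]-P[0]; print(np.degrees(np.arctan2(v[1],v[0])),np.hypot(*v[:2]))
```

```text
[[ 0.4229 -0.265   0.006 ]
 [ 0.5169 -0.2399  0.047 ]
 [ 0.5871 -0.221   0.022 ]
 [ 0.6032 -0.2161  0.01  ]]
14.930981574313178 0.09725541112346538
14.987826948349214 0.170009489544826
```

View pics/w1z.png

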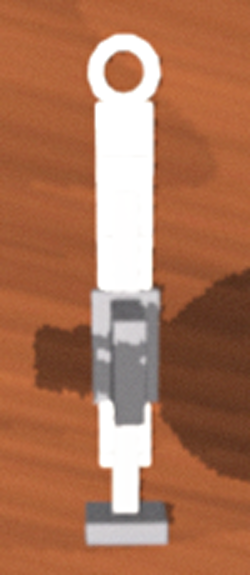

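Run:
```python
from h import *
d=np.load("pics/w1.npz"); cal={k:d[k] for k in("camera_matrix","dist","xyz","attitude")}
print(cal["xyz"].round(3), Q(cal["attitude"]).as_matrix()[:,2].round(3))
e=np.array([.4229,-.265]); a=np.radians(14.95); u=np.array([np.cos(a),np.sin(a)])
for r in (0,.004,.008,.012):
  X=[np.r_[e+u*l,z] for l,z in ((.095+r-.02,.011),(.095+r-.02,.047),(.095+r+.02,.047),(.177+r,.022))]
  p=w2px(cal,X); print(r,p.round(1).tolist(), "zoom y",((p[:,1]-90)*2.5).round(0))
# depth check at eye ring/ fin top
D=d["d"]; print(D[105:125,329].round(3)); print(D[205:265:4,332].round(4))
```

```text
[ 0.434 -0.277  0.344] [ 0.317  0.078 -0.945]
0 [[330.1, 200.2], [332.0, 208.4], [332.0, 251.8], [330.9, 300.1]] zoom y [275. 296. 404. 525.]
0.004 [[330.1, 204.3], [332.0, 212.9], [332.0, 255.9], [330.9, 303.5]] zoom y [286. 307. 415. 534.]
0.008 [[330.1, 208.3], [332.0, 217.4], [332.0, 260.0], [330.9, 307.0]] zoom y [296. 318. 425. 542.]
0.012 [[330.1, 212.3], [332.0, 221.8], [332.0, 264.1], [330.9, 310.3]] zoom y [306. 330. 435. 551.]
[0.314 0.311 0.312 0.313 0.314 0.32  0.321 0.32  0.32  0.32  0.321 0.322
 0.321 0.321 0.322 0.321 0.322 0.322 0.324 0.324]
[0.3372 0.3381 0.3237 0.3084 0.3056 0.305  0.3076 0.3095 0.3101 0.3123
 0.3131 0.3132 0.3148 0.3167 0.356 ]
```

```bash
python3 -c "
from h import *
go([0.523,-0.238,0.06],104.95);lev()"
```

```text
t 3.82 tcp [ 0.515  -0.2556  0.2011] q [ 0.04  0.3   0.38  1.89 -0.14  0.97  2.29] ydir 103.41 tilt [ 0.0067  0.0016 -1.    ] F [ 0.3 -0.3 -0.4] w 0.994
shift cm [-1.09  1.53 14.12] norm 14.24
twist z (rad) -0.0268
level twist [-0.      0.0069 -0.    ]
```

```bash
python3 -m jog '{"xyz":[[-0.4,0.5,1],[-0.4,0.5,2],[-0.3,0.5,3],[0,0,3],[0,0,3],[0,0,2]],"twist":[[0,0.0069,-0.0268],[0,0,0],[0,0,0],[0,0,0],[0,0,0],[0,0,0]],"jaw":[5,5,5,5,5,5]}'
python3 -c "
from h import *
go([0.523,-0.238,0.014],104.95);lev()"
```

```text
time: 4.32
tcp_pos: [0.5275, -0.2349, 0.058]
eef_rot: [0.004, -0.132, 0.991, -0.002]
force: [0.1, 0.2, 0.0]
gripper_width: 0.584
t 4.32 tcp [ 0.5275 -0.2349  0.058 ] q [ 0.07  0.5   0.3   1.98 -0.23  0.69  2.35] ydir 105.21 tilt [ 0.0081 -0.0025 -1.    ] F [0.1 0.2 0. ] w 0.584
shift cm [ 0.55 -0.16  4.4 ] norm 4.44
twist z (rad) 0.0046
level twist [-0.0045  0.0072  0.    ]
```

```bash
python3 -m jog '{"xyz":[[0.3,-0.08,1],[0.2,-0.08,1.2],[0,0,1.2],[0,0,0.9],[0,0,0.1]],"twist":[[-0.004,0.007,0.004],[0,0,0],[0,0,0],[0,0,0],[0,0,0]],"jaw":[5,5,5,5,5]}'
python3 -c "
from h import *
go([0.523,-0.238,0.014],104.95);lev()
shot('wrist','w2')"
```

```text
time: 4.73
tcp_pos: [0.5208, -0.2344, 0.0055]
eef_rot: [-0.004, -0.132, 0.991, 0.002]
force: [-0.9, -0.2, 0.2]
gripper_width: 0.587
t 4.73 tcp [ 0.5208 -0.2344  0.0055] q [ 0.1   0.58  0.27  2.   -0.26  0.6   2.38] ydir 105.15 tilt [-0.0093  0.0019 -1.    ] F [-0.9 -0.2  0.2] w 0.587
shift cm [-0.11 -0.4  -0.85] norm 0.95
twist z (rad) 0.0034
level twist [ 0.0043 -0.0084  0.    ]
```

View pics/w2.png

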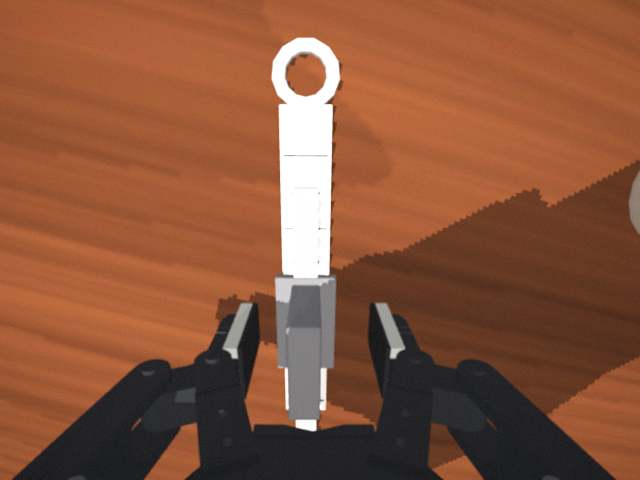

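```bash
python3 -m jog '{"xyz":[[-0.05,-0.2,-0.4],[0,-0.15,-0.3],[0,0,0],[0,0,0],[0,0,0],[0,0,0],[0,0,0],[0,0,0]],"twist":[[0.004,-0.008,0],[0,0,0],[0,0,0],[0,0,0],[0,0,0],[0,0,0],[0,0,0],[0,0,0]],"jaw":[5,5,3,2,1,0.6,0.6,0.6]}' 40
python3 -c "
from h import *
go([0.523,-0.238,0.014],104.95);lev()"
```

```text
time: 5.45
tcp_pos: [0.5251, -0.2389, 0.0178]
eef_rot: [0.003, -0.132, 0.991, -0.001]
force: [-0.6, -0.9, -1.1]
gripper_width: 0.137
t 5.45 tcp [ 0.5251 -0.2389  0.0178] q [ 0.1   0.56  0.27  2.   -0.25  0.61  2.38] ydir 105.13 tilt [ 0.0068 -0.0016 -1.    ] F [-0.6 -0.9 -1.1] w 0.137
shift cm [0.19 0.14 0.38] norm 0.45
twist z (rad) 0.0032
level twist [-0.0033  0.0062 -0.    ]
```

```bash
python3 -m jog '{"xyz":[[0,0,-1],[0,0,-2],[0,0,-2.5],[0,0,-2.5],[0,0,-2],[0,0,-1],[0,0,0]],"twist":[[0,0,0],[0,0,0],[0,0,0],[0,0,0],[0,0,0],[0,0,0],[0,0,0]],"jaw":[0.6,0.6,0.6,0.6,0.6,0.6,0.6]}' 60
python3 -c "
from h import *
go([0.55,0.11,0.125],57);lev()
shot('wrist','w3')"
```

```text
time: 6.03
tcp_pos: [0.5225, -0.2385, 0.1341]
eef_rot: [0.001, -0.131, 0.991, -0.0]
force: [1.1, -0.6, -1.6]
gripper_width: 0.125
t 6.03 tcp [ 0.5225 -0.2385  0.1341] q [ 0.04  0.39  0.35  1.94 -0.17  0.84  2.31] ydir 105.08 tilt [ 2.7e-03 -6.0e-04 -1.0e+00] F [ 1.1 -0.6 -1.6] w 0.125
shift cm [-11.72  32.93   0.9 ] norm 34.97
twist z (rad) 0.8392
level twist [-0.0013  0.0025  0.    ]
```

View pics/w3.png

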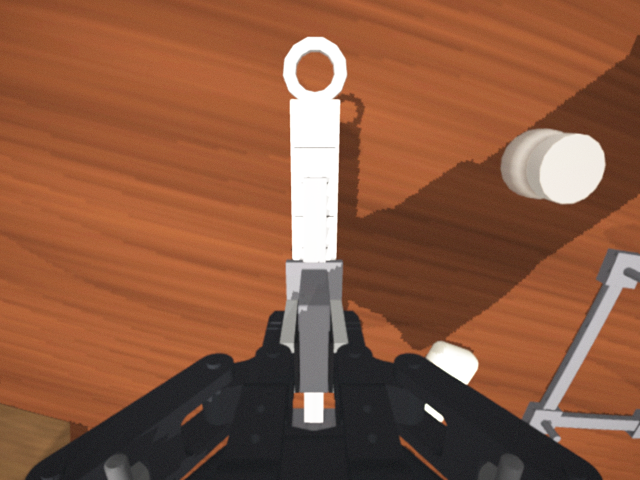

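```bash
python3 -m jog '{"xyz":[[-0.7,2,0],[-1.3,3.8,0],[-1.3,3.8,0],[-1.3,3.8,0],[-1.3,3.8,0],[-1.3,3.8,0],[-1.3,3.8,0],[-1,3,0]],"twist":[[0,0,0],[0,0,0],[0,0,0],[0,0,0],[0,0,0],[0,0,0],[0,0,0],[0,0,0]],"jaw":[0.6,0.6,0.6,0.6,0.6,0.6,0.6,0.6]}'
python3 -m jog '{"xyz":[[0,0,0],[0,0,0],[0,0,0],[0,0,0],[0,0,0],[0,0,0],[0,0,0],[0,0,0]],"twist":[[0,0,0.06],[0,0,0.11],[0,0,0.12],[0,0,0.12],[0,0,0.12],[0,0,0.11],[0,0,0.1],[0,0,0.08]],"jaw":[0.6,0.6,0.6,0.6,0.6,0.6,0.6,0.6]}'
python3 -c "
from h import *
go([0.55,0.11,0.125],57);lev()
shot('wrist','w4')"
```

```text
time: 6.75
tcp_pos: [0.5377, 0.0576, 0.1234]
eef_rot: [-0.004, -0.124, 0.992, -0.002]
force: [0.0, 0.8, -1.1]
gripper_width: 0.131
time: 7.42
tcp_pos: [0.5314, 0.0686, 0.1115]
eef_rot: [-0.01, 0.291, 0.957, -0.007]
force: [-0.3, -0.5, -1.3]
gripper_width: 0.133
t 7.42 tcp [0.5314 0.0686 0.1115] q [-0.61  0.39  0.45  2.03 -0.22  0.8   0.95] ydir 56.18 tilt [-0.0227 -0.0078 -0.9997] F [-0.3 -0.5 -1.3] w 0.133
shift cm [ 0.78  4.45 -1.42] norm 4.73
twist z (rad) -0.0144
level twist [-0.0191 -0.0145 -0.    ]
```

View pics/w4.png

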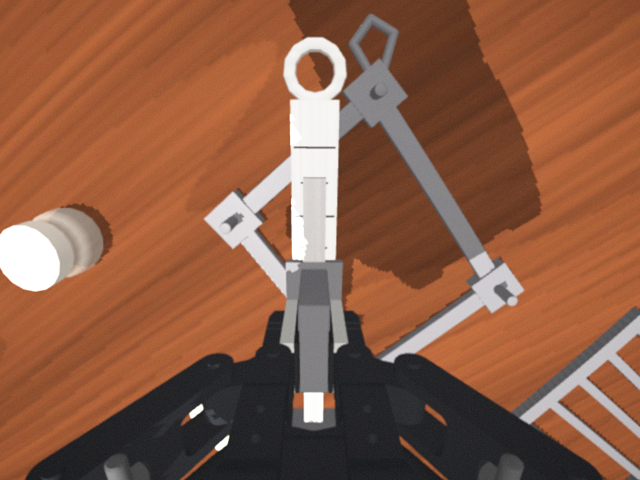

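Run:
```python
from h import *
d=np.load("pics/w4.npz"); cal={k:d[k] for k in("camera_matrix","dist","xyz","attitude")}
cv2.imwrite("pics/w4z.png",np.hstack([cv2.resize(d["p"][y-35:y+35,x-35:x+35,::-1],None,fx=3.7,fy=3.7,interpolation=cv2.INTER_CUBIC) for x,y in((380,90),(232,222),(500,292))]))
P=px2w(cal,[[380,90],[228,228],[511,299]],0.034); a,b,dd=P; c=b+dd-a
print(P.round(4),c.round(4)); 
for n,v in(("ac",c-a),("bd",dd-b)): print(n,np.hypot(*v[:2]),np.degrees(np.arctan2(v[1],v[0])))
print(np.hypot(*(b-a)[:2]),np.hypot(*(dd-a)[:2]))
e=px2w(cal,[[315,69]],0.1115-.0178+.006); print("eye",e)
```

```text
[[0.4643 0.1582 0.034 ]
 [0.4812 0.0314 0.034 ]
 [0.633  0.1668 0.034 ]] [0.65  0.04  0.034]
ac 0.2201249297805218 -32.473124904653055
bd 0.20338961921662005 41.726297229517655
0.1279070625899068 0.1689702467820958
eye [[0.44323352 0.12723719 0.0997    ]]
```

View pics/w4z.png

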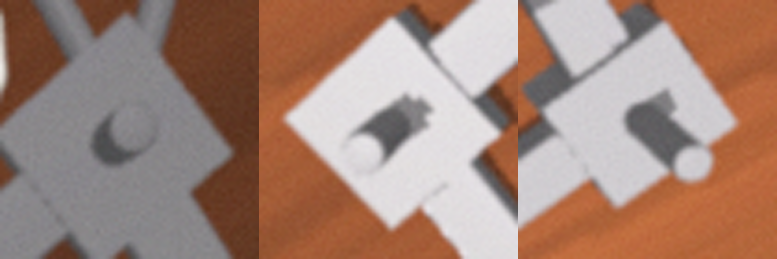

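```bash
cat >> h.py <<'E'
def load(n):
    d=np.load(f"pics/{n}.npz"); return d["p"],d["d"],{k:d[k] for k in("camera_matrix","dist","xyz","attitude")}
E
python3 - <<'E'
from h import *
p,d,cal=load("w4")
P=px2w(cal,[[381.5,89.6],[225.4,228.4],[512.3,301]],0.034); a,b,dd=P; c=b+dd-a
print(P.round(4),c.round(4)); 
for n,v in(("ac",c-a),("bd",dd-b)): print(n,np.hypot(*v[:2]),np.degrees(np.arctan2(v[1],v[0])))
s=robot.state(); e=px2w(cal,[[315,69]],0.0997)[0]; 
t=Q(s["eef_rot"]).inv().apply(e-s["tcp_pos"]); print("eye in tool",t.round(4))
th=np.degrees(np.arctan2(*(c-a)[[1,0]])); th=np.radians(th)
u=np.array([np.cos(th),np.sin(th)]); L=t[0]
go([*(a[:2]+u*L),0.09],np.degrees(th)+90);lev()
E
```

```text
[[0.4646 0.159  0.034 ]
 [0.4805 0.0298 0.034 ]
 [0.635  0.1669 0.034 ]] [0.6509 0.0377 0.034 ]
ac 0.22239803210953057 -33.07113577815705
bd 0.20663321734253728 41.586882766915686
eye in tool [ 0.1055 -0.0006  0.0131]
t 7.47 tcp [0.5311 0.0687 0.1113] q [-0.61  0.39  0.45  2.03 -0.23  0.8   0.94] ydir 55.86 tilt [-0.0232 -0.0079 -0.9997] F [-0.2  0.  -1.8] w 0.129
shift cm [0.01 3.98 2.05] norm 4.48
twist z (rad) -0.0186
level twist [-0.0196 -0.0148  0.    ]
```

```bash
python3 -m jog '{"xyz":[[0,1,0.2],[0,1.5,0.6],[0,1.2,0.6],[0,0.3,0.3],[0,0,0],[0,0,0]],"twist":[[-0.0196,-0.0148,-0.0186],[0,0,0],[0,0,0],[0,0,0],[0,0,0],[0,0,0]],"jaw":[0.6,0.6,0.6,0.6,0.6,0.6]}'
python3 - <<'E'
from h import *
shot('wrist','w5')
go([.5530,.1015,.09],56.93); lev()
E
```

```text
time: 7.97
tcp_pos: [0.5525, 0.1047, 0.0876]
eef_rot: [-0.003, 0.281, 0.96, -0.003]
force: [0.2, -0.9, -1.1]
gripper_width: 0.13
t 8.02 tcp [0.5524 0.1046 0.0877] q [-0.63  0.45  0.41  2.   -0.26  0.75  0.94] ydir 57.37 tilt [-0.007  -0.0032 -1.    ] F [ 0.2 -0.1 -1.7] w 0.128
shift cm [-0.22 -0.23 -0.23] norm 0.39
twist z (rad) 0.0077
level twist [-0.0065 -0.0042 -0.    ]
```

View pics/w5.png

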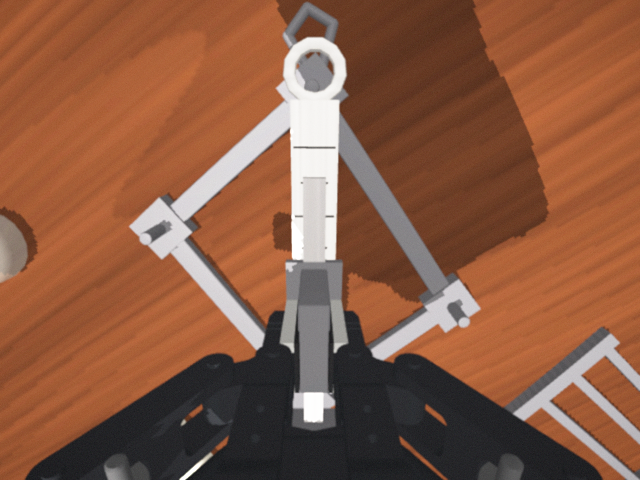

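Run:
```python
from h import *
p,d,cal=load("w5")
cv2.imwrite("pics/w5z.png",np.hstack([cv2.resize(p[y-40:y+40,x-40:x+40,::-1],None,fx=3.3,fy=3.3,interpolation=cv2.INTER_CUBIC) for x,y in((315,70),(160,225),(455,310))]))
s=robot.state()
e=px2w(cal,[[315.3,69]],0.076)[0]; print(e, Q(s["eef_rot"]).inv().apply(e-s["tcp_pos"]).round(4))
print(w2px(cal,[.4646,.159,.034]), cal["xyz"])
```

```text
[0.46353594 0.16148926 0.076     ] [1.054e-01 1.000e-04 1.210e-02]
[[312.46989892  87.36515717]] [0.48447823 0.14833506 0.23146695]
```

View pics/w5z.png

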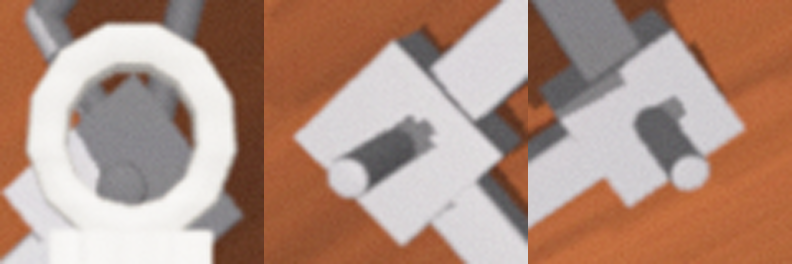

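Run:
```python
from h import *
p,d,cal=load("w5")
P=px2w(cal,[[312.3,84.5],[145.2,238.9],[464.1,322.4]],0.034); a,b,dd=P; c=b+dd-a
print(P.round(4),c.round(4)); 
for n,v in(("ac",c-a),("bd",dd-b)): print(n,np.hypot(*v[:2]),np.degrees(np.arctan2(v[1],v[0])))
e=px2w(cal,[[315.3,69]],0.076)[0]; u=(c-a)[:2]/np.hypot(*(c-a)[:2])
L=.1054
th=np.degrees(np.arctan2(u[1],u[0]))
go([*(a[:2]+u*(L+.000)),0.09],th+90);lev()
```

```text
[[0.4634 0.1597 0.034 ]
 [0.4803 0.0293 0.034 ]
 [0.6352 0.1668 0.034 ]] [0.6521 0.0365 0.034 ]
ac 0.22542415887942827 -33.137551246583925
bd 0.20713029784146597 41.59628223313996
t 8.02 tcp [0.5524 0.1046 0.0877] q [-0.63  0.45  0.41  2.   -0.26  0.75  0.94] ydir 57.37 tilt [-0.007  -0.0032 -1.    ] F [ 0.2 -0.1 -1.7] w 0.128
shift cm [-0.07 -0.25 -0.23] norm 0.35
twist z (rad) 0.0089
level twist [-0.0065 -0.0042 -0.    ]
```

```bash
python3 -m jog '{"xyz":[[-0.05,-0.12,0.5],[-0.05,-0.12,1],[0,0,0.8],[0,0,0.3],[0,0,0],[0,0,0]],"twist":[[-0.0065,-0.0042,0.0089],[0,0,0],[0,0,0],[0,0,0],[0,0,0],[0,0,0]],"jaw":[0.6,0.6,0.6,0.6,0.6,0.6]}'
python3 - <<'E'
from h import *
p,d,cal=shot('wrist','w6',(235,0,395,160),3.5)
L=.1054;a=np.array([.4637,.1594]);th=np.radians(-33.1);u=np.array([np.cos(th),np.sin(th)])
go([*(a+u*L),.05],56.9); lev()
E
```

```text
time: 8.52
tcp_pos: [0.5511, 0.0997, 0.059]
eef_rot: [0.0, 0.287, 0.958, -0.0]
force: [-0.4, 0.4, -0.6]
gripper_width: 0.131
t 8.57 tcp [0.5512 0.0997 0.059 ] q [-0.61  0.49  0.39  2.02 -0.29  0.69  0.96] ydir 56.69 tilt [ 2.e-04 -2.e-04 -1.e+00] F [ 0.3 -0.  -1.7] w 0.128
shift cm [0.05 0.22 0.9 ] norm 0.93
twist z (rad) -0.0036
level twist [-0.      0.0003 -0.    ]
```

View pics/w6.png

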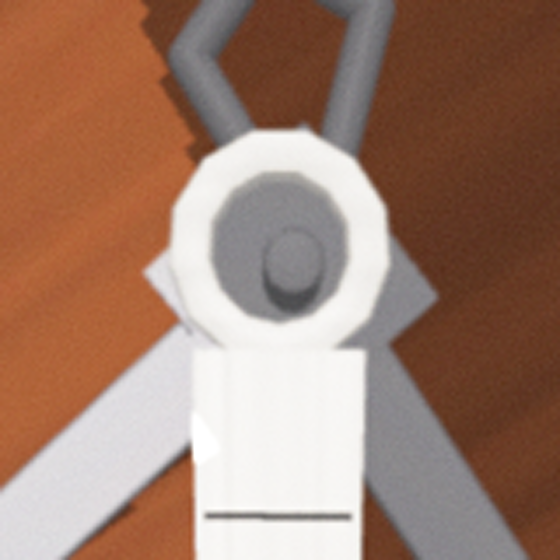

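Run:
```python
from h import *
p,d,cal=load("w6")
f=lambda x,y:[235+x/3.5,y/3.5]
s=robot.state(); zt=s["tcp_pos"][2]-.0178
P=px2w(cal,[f(295,253),f(280,243)],[.034,zt+.006]); print(P.round(4))
print("peg-eye in tool mm",(Q(s["eef_rot"]).inv().apply(P[0]-P[1])*1000).round(1), "eye in tool",Q(s["eef_rot"]).inv().apply(P[1]-s["tcp_pos"]).round(4))
```

```text
[[0.4635 0.1595 0.034 ]
 [0.4631 0.1574 0.0472]]
peg-eye in tool mm [ 0.9  2.  13.2] eye in tool [ 0.1052 -0.0002  0.0118]
```

```bash
python3 -m jog '{"xyz":[[0,0.12,0],[0,0.08,0.2],[0,0,0.4],[0,0,0.5],[0,0,0.5],[0,0,0.3],[0,0,0.1],[0,0,0]],"twist":[[0,0,0],[0,0,0],[0,0,0],[0,0,0],[0,0,0],[0,0,0],[0,0,0],[0,0,0]],"jaw":[0.6,0.6,0.6,0.6,0.6,0.6,0.6,0.6]}'
python3 - <<'E'
from h import *
p,d,cal=shot('wrist','w7',(235,0,395,160),3.5)
L=.1054;a=np.array([.4637,.1594]);th=np.radians(-33.1);u=np.array([np.cos(th),np.sin(th)])
go([*(a+u*L),.0298],56.9); lev()
E
```

```text
time: 9.23
tcp_pos: [0.5529, 0.1021, 0.0375]
eef_rot: [0.001, 0.286, 0.958, 0.0]
force: [0.1, 0.4, -2.0]
gripper_width: 0.127
t 9.28 tcp [0.553  0.1021 0.0377] q [-0.59  0.52  0.37  2.02 -0.31  0.65  0.97] ydir 56.72 tilt [ 1.6e-03  5.0e-04 -1.0e+00] F [ 0.5 -0.4 -1.9] w 0.128
shift cm [ 0.07 -0.07  0.78] norm 0.79
twist z (rad) -0.0031
level twist [0.0012 0.001  0.    ]
```

View pics/w7.png

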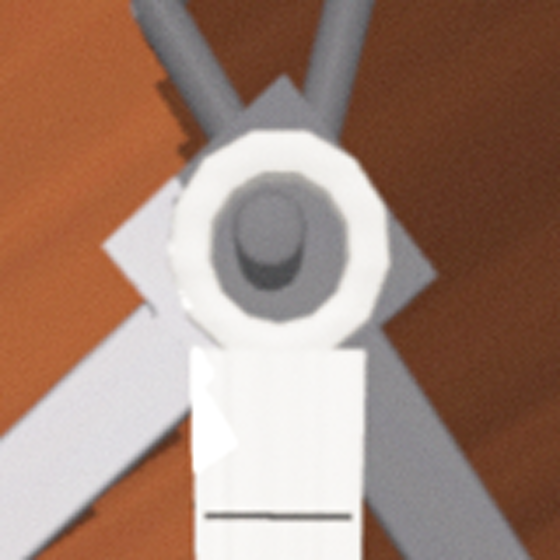

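```bash
python3 -m jog '{"xyz":[[0,-0.05,0.15],[0,0,0.2],[0,0,0.15],[0,0,0.1],[0,0,0]],"twist":[[0,0,0],[0,0,0],[0,0,0],[0,0,0],[0,0,0]],"jaw":[0.6,0.6,0.6,0.6,0.6]}'
python3 - <<'E'
from h import *
p,d,cal=shot('wrist','w8')
go([.552,.102,.0298],56.9); lev()
E
```

```text
time: 9.7
tcp_pos: [0.5529, 0.1016, 0.0315]
eef_rot: [0.001, 0.286, 0.958, 0.001]
force: [-0.3, -0.1, -1.7]
gripper_width: 0.129
t 9.75 tcp [0.553  0.1016 0.0315] q [-0.59  0.53  0.37  2.03 -0.31  0.63  0.98] ydir 56.71 tilt [ 2.2e-03  7.0e-04 -1.0e+00] F [-0.6 -1.1 -0.9] w 0.13
shift cm [ 0.11 -0.02  0.17] norm 0.2
twist z (rad) -0.0033
level twist [ 0.0018  0.0015 -0.    ]
```

View pics/w8.png

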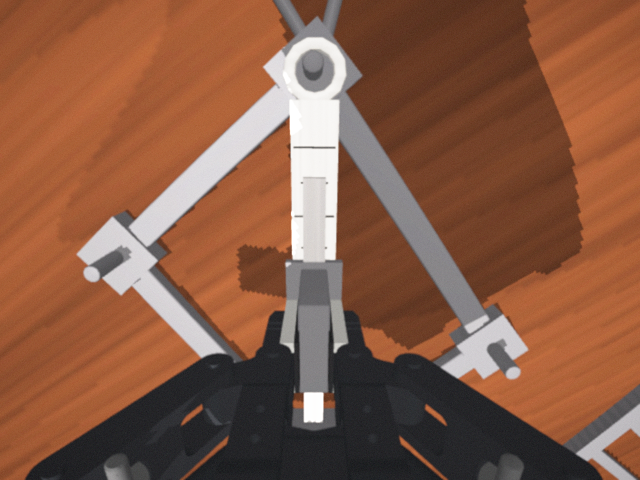

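```bash
python3 -m jog '{"xyz":[[-0.2,0,0.05],[-0.3,0,0],[-0.4,0,0],[-0.4,0,0],[-0.4,0,0],[-0.3,0,0],[-0.1,0,0],[0,0,0]],"twist":[[0,0,0],[0,0,0],[0,0,0],[0,0,0],[0,0,0],[0,0,0],[0,0,0],[0,0,0]],"jaw":[0.6,0.6,0.6,0.6,0.6,0.6,0.6,0.6]}'
python3 - <<'E'
from h import *
p,d,cal=shot('wrist','w9')
go([.552,.102,.0298],56.9); lev()
s=robot.state(); print("F tool",Q(s["eef_rot"]).inv().apply(s["force"]).round(2))
E
```

```text
time: 10.42
tcp_pos: [0.5716, 0.0893, 0.0307]
eef_rot: [-0.0, 0.286, 0.958, 0.001]
force: [-1.5, 1.7, -1.4]
gripper_width: 0.126
t 10.47 tcp [0.5715 0.0893 0.0307] q [-0.55  0.55  0.37  1.99 -0.32  0.65  1.01] ydir 56.74 tilt [ 1.0e-04  1.2e-03 -1.0e+00] F [-1.6  1.1 -2.3] w 0.13
shift cm [ 2.32 -0.01  0.09] norm 2.33
twist z (rad) -0.0028
level twist [ 0.001  -0.0006  0.    ]
F tool [1.95 0.06 2.26]
```

View pics/w9.png

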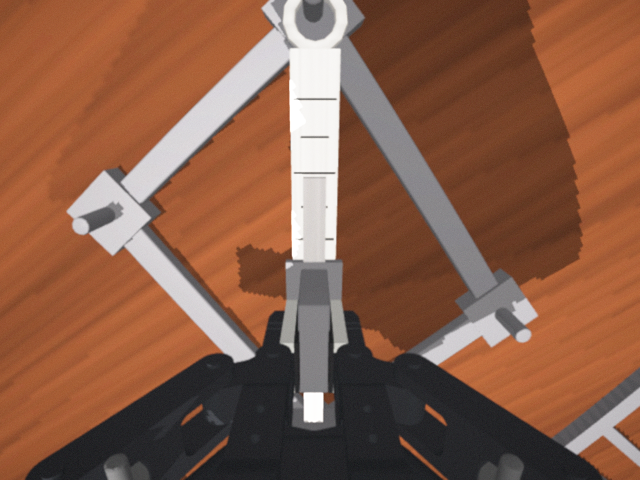

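```bash
cat >> h.py <<'E'
def ft():
    s=robot.state(); print("t",round(s["time"],2),"tcp",s["tcp_pos"].round(4),"F tool",Q(s["eef_rot"]).inv().apply(s["force"]).round(2),"w",round(s["gripper_width"],3))
E
python3 -m jog '{"xyz":[[-0.15,0,0],[-0.2,0,0],[-0.15,0,0],[-0.1,0,0],[0,0,0]],"twist":[[0,0,0],[0,0,0],[0,0,0],[0,0,0],[0,0,0]],"jaw":[0.6,0.6,0.6,0.6,0.6]}'; python3 -c "from h import *
ft()"
python3 -m jog '{"xyz":[[-0.05,0,0],[-0.05,0,0]],"twist":[[0,0,0],[0,0,0]],"jaw":[0.6,0.6]}'; python3 -c "from h import *
ft()"
```

```text
time: 10.88
tcp_pos: [0.5766, 0.0861, 0.0307]
eef_rot: [-0.0, 0.286, 0.958, 0.001]
force: [-1.8, 0.7, -2.0]
gripper_width: 0.129
t 10.88 tcp [0.5766 0.0861 0.0307] F tool [ 1.87 -0.37  1.96] w 0.129
time: 11.05
tcp_pos: [0.5774, 0.0856, 0.0307]
eef_rot: [-0.0, 0.286, 0.958, 0.001]
force: [-2.2, 0.7, -1.9]
gripper_width: 0.13
t 11.05 tcp [0.5774 0.0856 0.0307] F tool [ 2.21 -0.6   1.87] w 0.13
```

```bash
python3 -m jog '{"xyz":[[-0.08,0,0],[-0.08,0,0]],"twist":[[0,0,0],[0,0,0]],"jaw":[0.6,0.6]}'; python3 -c "from h import *
ft()"
python3 -m jog '{"xyz":[[-0.08,0,0],[-0.08,0,0]],"twist":[[0,0,0],[0,0,0]],"jaw":[0.6,0.6]}'; python3 -c "from h import *
ft()"
```

```text
time: 11.22
tcp_pos: [0.5787, 0.0847, 0.0307]
eef_rot: [-0.0, 0.286, 0.958, 0.001]
force: [-2.6, 1.3, -2.7]
gripper_width: 0.133
t 11.22 tcp [0.5787 0.0847 0.0307] F tool [ 2.93 -0.34  2.68] w 0.133
time: 11.38
tcp_pos: [0.5796, 0.0842, 0.0305]
eef_rot: [-0.001, 0.286, 0.958, 0.001]
force: [-7.8, 5.0, 1.7]
gripper_width: 0.129
t 11.38 tcp [0.5796 0.0842 0.0305] F tool [ 9.23 -0.07 -1.71] w 0.129
```

```bash
python3 -m jog '{"xyz":[[0,0,0]],"twist":[[0,0,0]],"jaw":[0.6]}'; python3 -c "from h import *
ft()"
```

```text
time: 11.47
tcp_pos: [0.5795, 0.0842, 0.0305]
eef_rot: [-0.001, 0.286, 0.958, 0.001]
force: [-1.8, 1.2, -1.1]
gripper_width: 0.129
t 11.47 tcp [0.5795 0.0842 0.0305] F tool [2.12 0.02 1.09] w 0.129
```

```bash
python3 -m jog '{"xyz":[[-0.07,0,0]],"twist":[[0,0,0]],"jaw":[0.6]}'; python3 -c "from h import *
ft()"
python3 -m jog '{"xyz":[[-0.07,0,0]],"twist":[[0,0,0]],"jaw":[0.6]}'; python3 -c "from h import *
ft()"
```

```text
time: 11.55
tcp_pos: [0.5796, 0.0842, 0.0305]
eef_rot: [-0.002, 0.286, 0.958, 0.001]
force: [-7.4, 5.7, 2.4]
gripper_width: 0.13
t 11.55 tcp [0.5796 0.0842 0.0305] F tool [ 9.32  0.78 -2.38] w 0.13
time: 11.63
tcp_pos: [0.5796, 0.0842, 0.0304]
eef_rot: [-0.002, 0.285, 0.958, 0.001]
force: [-6.0, 3.9, 2.5]
gripper_width: 0.134
t 11.63 tcp [0.5796 0.0842 0.0304] F tool [ 7.14 -0.05 -2.47] w 0.134
```

```bash
python3 -m jog '{"xyz":[[-0.07,0,0],[-0.07,0,0],[-0.07,0,0]],"twist":[[0,0,0],[0,0,0],[0,0,0]],"jaw":[0.6,0.6,0.6]}'; python3 -c "from h import *
ft()"
python3 -m jog '{"xyz":[[-0.07,0,0],[-0.07,0,0],[-0.07,0,0],[-0.07,0,0]],"twist":[[0,0,0],[0,0,0],[0,0,0],[0,0,0]],"jaw":[0.6,0.6,0.6,0.6]}'; python3 -c "from h import *
ft()
shot('wrist','w10');ft()"
```

```text
time: 11.88
tcp_pos: [0.5796, 0.0843, 0.0301]
eef_rot: [-0.004, 0.285, 0.959, 0.001]
force: [-7.0, 3.2, 3.0]
gripper_width: 0.129
t 11.88 tcp [0.5796 0.0843 0.0301] F tool [ 7.62 -1.09 -2.98] w 0.129
time: 12.22
tcp_pos: [0.5796, 0.0842, 0.0302]
eef_rot: [-0.007, 0.284, 0.959, 0.001]
force: [-7.6, 3.5, 5.3]
gripper_width: 0.133
t 12.22 tcp [0.5796 0.0842 0.0302] F tool [ 8.35 -1.25 -5.19] w 0.133
t 12.27 tcp [0.5796 0.0842 0.0302] F tool [ 8.58 -1.8  -5.42] w 0.131
```

View pics/w10.png

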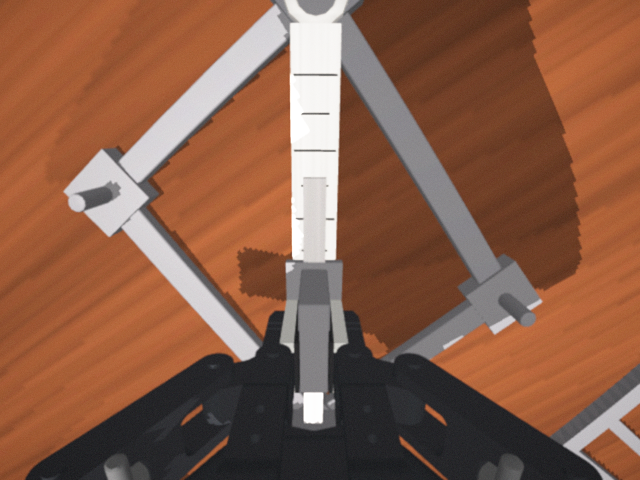

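```bash
python3 -c "from h import *
p,d,c=shot('scene','s1',(240,170,460,330),3.5)
ft()"
```

```text
t 12.32 tcp [0.5796 0.0843 0.0302] F tool [ 8.79 -1.27 -4.88] w 0.13
```

View pics/s1.png

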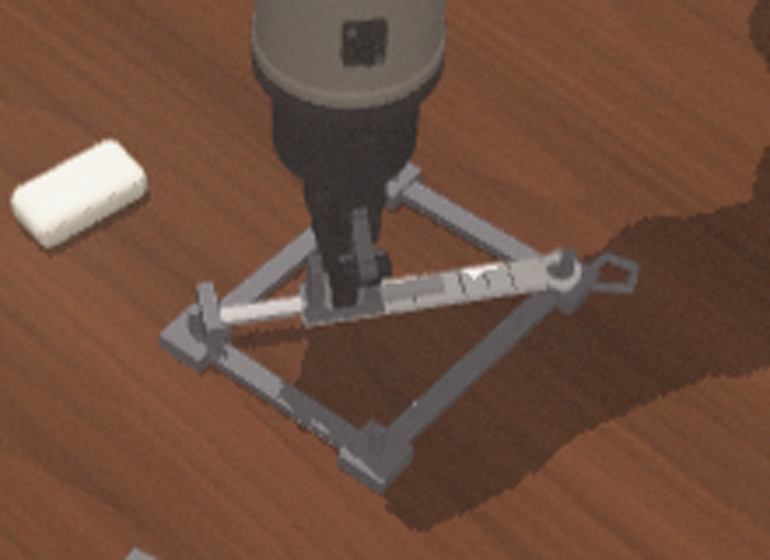

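```bash
python3 -m jog '{"xyz":[[0.05,0,0],[0.2,0,-0.05],[0.4,0,0],[0.4,0,0],[0.4,0,0],[0.4,0,0],[0.4,0,0],[0.2,0,0]],"twist":[[0,0,0],[0,0,0],[0,0,0],[0,0,0],[0,0,0],[0,0,0],[0,0,0],[0,0,0]],"jaw":[0.6,0.6,0.6,0.6,0.6,0.6,0.6,0.6]}'
python3 -c "from h import *
ft()
p,d,c=shot('wrist','w11')
go([.552,.102,.0298],56.9); lev()"
```

```text
time: 12.98
tcp_pos: [0.5602, 0.0969, 0.0321]
eef_rot: [-0.004, 0.285, 0.958, 0.001]
force: [2.1, -1.3, -2.2]
gripper_width: 0.131
t 12.98 tcp [0.5602 0.0969 0.0321] F tool [-2.55  0.04  2.19] w 0.131
t 13.03 tcp [0.56   0.0971 0.0321] q [-0.57  0.54  0.36  2.01 -0.32  0.65  1.  ] ydir 56.87 tilt [-0.0071  0.0047 -1.    ] F [ 1.2 -0.6 -1.5] w 0.13
shift cm [ 0.94 -0.03  0.24] norm 0.97
twist z (rad) -0.0006
level twist [ 0.0001 -0.0085  0.    ]
```

View pics/w11.png

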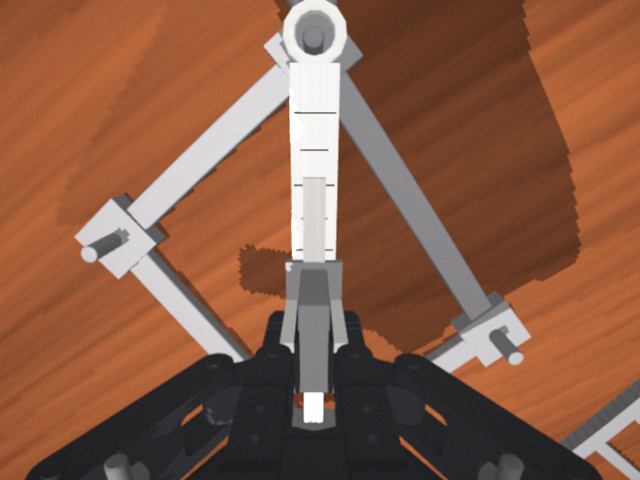

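```bash
python3 -m jog '{"xyz":[[0.2,0,0],[0.4,0,0],[0.3,0,0],[0.2,0,0],[0,0,0],[-0.2,0,0],[-0.2,0,0],[0,0,0]],"twist":[[0,-0.0085,0],[0,0,0],[0,0,0],[0,0,0],[0,0,0],[0,0,0],[0,0,0],[0,0,0]],"jaw":[0.6,0.6,0.6,0.6,0.6,0.6,0.6,0.6]}'
python3 -c "from h import *
ft()
p,d,c=shot('wrist','w12',(235,0,395,160),3.5)
go([.552,.102,.0298],56.9); lev()"
```

```text
time: 13.7
tcp_pos: [0.5529, 0.1021, 0.0321]
eef_rot: [-0.0, 0.285, 0.959, -0.0]
force: [0.2, 0.1, -1.5]
gripper_width: 0.126
t 13.7 tcp [0.5529 0.1021 0.0321] F tool [-0.1   0.19  1.49] w 0.126
t 13.75 tcp [0.5527 0.1021 0.0321] q [-0.59  0.53  0.37  2.03 -0.31  0.64  0.98] ydir 56.92 tilt [-2.e-04 -1.e-04 -1.e+00] F [ 0.1 -0.1 -2.8] w 0.129
shift cm [ 0.05 -0.05  0.23] norm 0.24
twist z (rad) 0.0004
level twist [-0.0002 -0.0001  0.    ]
```

View pics/w12.png

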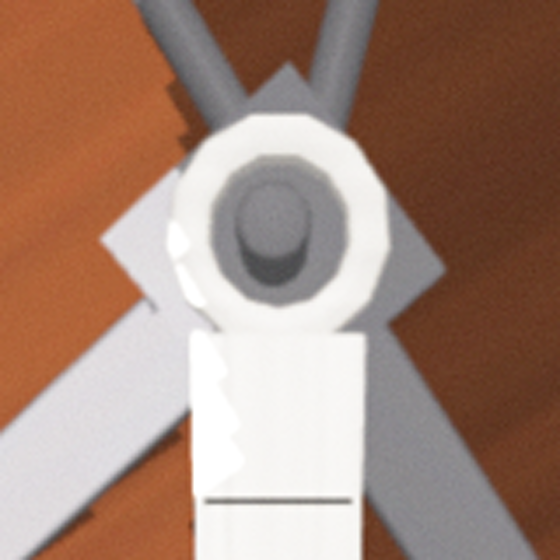

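```bash
python3 -m jog '{"xyz":[[0,0,-0.5],[0,0,-1],[0,0,-1.5],[0,0,-1.5],[0,0,-0.7],[0,0,0],[0,0,0],[0,0,0]],"twist":[[0,0,0],[0,0,0],[0,0,0],[0,0,0],[0,0,-0.06],[0,0,-0.1],[0,0,-0.12],[0,0,-0.12]],"jaw":[0.6,0.6,0.6,0.6,0.6,0.6,0.6,0.6]}'
python3 -m jog '{"xyz":[[0,0,0],[0,0,0],[0,0,0],[0,0,0],[0,0,0],[0,0,0],[0,0,0],[0,0,0]],"twist":[[0,0,-0.12],[0,0,-0.12],[0,0,-0.12],[0,0,-0.12],[0,0,-0.12],[0,0,-0.12],[0,0,-0.1],[0,0,-0.05]],"jaw":[0.6,0.6,0.6,0.6,0.6,0.6,0.6,0.6]}'
python3 -c "from h import *
go([.561,.101,.09],131.6); lev()
p,d,c=shot('wrist','w13')
"
```

```text
time: 14.42
tcp_pos: [0.5529, 0.1016, 0.0915]
eef_rot: [0.0, 0.084, 0.996, -0.0]
force: [0.1, -0.2, -2.2]
gripper_width: 0.13
time: 15.08
tcp_pos: [0.5542, 0.1003, 0.0998]
eef_rot: [0.002, -0.364, 0.932, -0.002]
force: [0.0, -0.4, -1.0]
gripper_width: 0.133
t 15.08 tcp [0.5542 0.1003 0.0998] q [-0.37  0.4   0.1   1.98 -0.05  0.76  2.07] ydir 132.63 tilt [ 0.0061 -0.0019 -1.    ] F [ 0.  -0.4 -1. ] w 0.133
shift cm [-0.54 -0.4   0.99] norm 1.2
twist z (rad) 0.018
level twist [-0.0055  0.0032  0.    ]
```

View pics/w13.png

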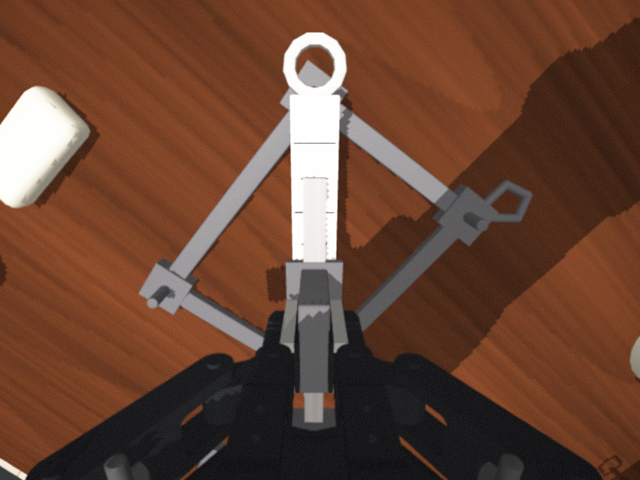

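```bash
python3 -m jog '{"xyz":[[-0.3,-0.2,0.3],[-0.24,-0.2,0.7],[0,0,1],[0,0,0.8],[0,0,0.2],[0,0,0]],"twist":[[-0.0055,0.0032,0.018],[0,0,0],[0,0,0],[0,0,0],[0,0,0],[0,0,0]],"jaw":[0.6,0.6,0.6,0.6,0.6,0.6]}'
python3 -c "from h import *
go([.561,.101,.06],131.6); lev()
p,d,c=shot('wrist','w14')
"
```

```text
time: 15.63
tcp_pos: [0.5621, 0.1004, 0.068]
eef_rot: [0.0, -0.351, 0.936, -0.0]
force: [-0.6, 0.6, -1.8]
gripper_width: 0.129
t 15.63 tcp [0.5621 0.1004 0.068 ] q [-0.37  0.46  0.1   1.98 -0.07  0.71  2.06] ydir 131.06 tilt [ 5.e-04 -6.e-04 -1.e+00] F [-0.6  0.6 -1.8] w 0.129
shift cm [0.04 0.12 0.8 ] norm 0.81
twist z (rad) -0.0094
level twist [-0.0008  0.     -0.    ]
```

View pics/w14.png

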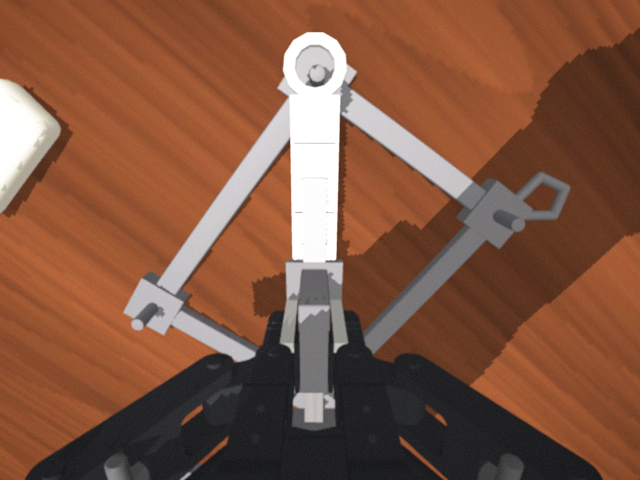

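Run:
```python
from h import *
p,d,cal=load("w14")
cv2.imwrite("pics/w14z.png",np.hstack([cv2.resize(p[y-40:y+40,x-40:x+40,::-1],None,fx=3.3,fy=3.3,interpolation=cv2.INTER_CUBIC) for x,y in((315,70),(150,310),(510,220))]))
s=robot.state(); zt=s["tcp_pos"][2]-.0178
P=px2w(cal,[[317,73],[138,323],[517,225],[315,65]],[.034,.034,.034,zt+.006]); b,c,a,e=P; D=a+c-b
print(P.round(4),"d",D.round(4)); v=D-b; print(np.hypot(*v[:2]),np.degrees(np.arctan2(v[1],v[0])))
print("peg-eye in tool mm",(Q(s["eef_rot"]).inv().apply(b-e)*1000).round(1), "eye in tool",Q(s["eef_rot"]).inv().apply(e-s["tcp_pos"]).round(4))
```

```text
[[0.4799 0.0297 0.034 ]
 [0.6495 0.0376 0.034 ]
 [0.4642 0.1587 0.034 ]
 [0.4807 0.0291 0.0564]] d [0.6338 0.1666 0.034 ]
0.20601301020557097 41.66955403458443
peg-eye in tool mm [ 0.2  1.  22.4] eye in tool [ 0.1082 -0.0004  0.0118]
```

View pics/w14z.png

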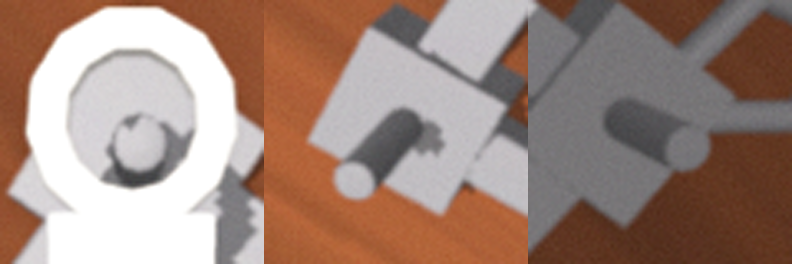

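```bash
python3 -m jog '{"xyz":[[-0.08,0.1,0.2],[0,0.05,0.5],[0,0,0.7],[0,0,0.7],[0,0,0.5],[0,0,0.2],[0,0,0.1],[0,0,0]],"twist":[[0,0,-0.005],[0,0,0],[0,0,0],[0,0,0],[0,0,0],[0,0,0],[0,0,0],[0,0,0]],"jaw":[0.6,0.6,0.6,0.6,0.6,0.6,0.6,0.6]}'
python3 -c "from h import *
go([.561,.101,.0305],131.6); lev()
p,d,c=shot('wrist','w15',(235,0,395,160),3.5)
"
```

```text
time: 16.35
tcp_pos: [0.5613, 0.1025, 0.0359]
eef_rot: [-0.0, -0.353, 0.936, -0.0]
force: [-0.4, 0.4, -1.4]
gripper_width: 0.126
t 16.35 tcp [0.5613 0.1025 0.0359] q [-0.36  0.51  0.09  1.99 -0.07  0.64  2.06] ydir 131.38 tilt [-0.e+00 -7.e-04 -1.e+00] F [-0.4  0.4 -1.4] w 0.126
shift cm [ 0.12 -0.09  0.54] norm 0.56
twist z (rad) -0.0039
level twist [-0.0005 -0.0005 -0.    ]
```

View pics/w15.png

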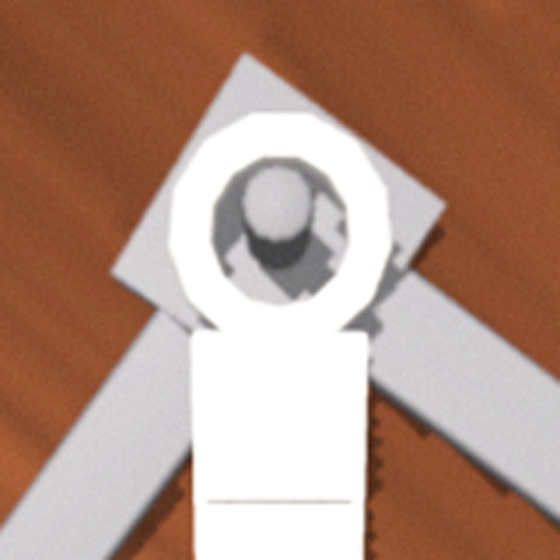

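```bash
python3 -m jog '{"xyz":[[0,0,0.15],[0,0,0.15],[0,0,0.1],[0,0,0.05],[-0.1,0,0],[-0.2,0,0],[-0.2,0,0],[-0.1,0,0]],"twist":[[0,0,0],[0,0,0],[0,0,0],[0,0,0],[0,0,0],[0,0,0],[0,0,0],[0,0,0]],"jaw":[0.6,0.6,0.6,0.6,0.6,0.6,0.6,0.6]}'
python3 -c "from h import *
ft()"
python3 -m jog '{"xyz":[[-0.08,0,0],[-0.08,0,0]],"twist":[[0,0,0],[0,0,0]],"jaw":[0.6,0.6]}'; python3 -c "from h import *
ft();go([.561,.101,.0305],131.6)"
```

```text
time: 17.07
tcp_pos: [0.5661, 0.1061, 0.0318]
eef_rot: [-0.0, -0.353, 0.936, -0.001]
force: [-1.9, -3.7, -1.5]
gripper_width: 0.129
t 17.07 tcp [0.5661 0.1061 0.0318] F tool [ 3.86 -1.53  1.54] w 0.129
time: 17.23
tcp_pos: [0.5671, 0.107, 0.0316]
eef_rot: [-0.001, -0.353, 0.936, -0.001]
force: [-0.8, -2.6, -1.6]
gripper_width: 0.126
t 17.23 tcp [0.5671 0.107  0.0316] F tool [ 2.3  -1.39  1.6 ] w 0.126
t 17.23 tcp [0.5671 0.107  0.0316] q [-0.37  0.52  0.09  1.98 -0.07  0.65  2.06] ydir 131.34 tilt [-7.0e-04 -1.5e-03 -1.0e+00] F [-0.8 -2.6 -1.6] w 0.126
shift cm [ 0.86 -0.05  0.12] norm 0.87
twist z (rad) -0.0045
```

```bash
python3 -m jog '{"xyz":[[-0.08,0,0],[-0.08,0,0],[-0.08,0,0]],"twist":[[0,0,0],[0,0,0],[0,0,0]],"jaw":[0.6,0.6,0.6]}'; python3 -c "from h import *
ft()"
python3 -m jog '{"xyz":[[-0.08,0,0],[-0.08,0,0]],"twist":[[0,0,0],[0,0,0]],"jaw":[0.6,0.6]}'; python3 -c "from h import *
ft()"
```

```text
time: 17.48
tcp_pos: [0.5689, 0.1085, 0.0315]
eef_rot: [-0.001, -0.353, 0.936, -0.001]
force: [-0.6, -2.2, -1.7]
gripper_width: 0.13
t 17.48 tcp [0.5689 0.1085 0.0315] F tool [ 1.93 -1.24  1.71] w 0.13
time: 17.65
tcp_pos: [0.5701, 0.1096, 0.0315]
eef_rot: [-0.001, -0.353, 0.936, -0.001]
force: [-1.7, -2.0, -1.3]
gripper_width: 0.128
t 17.65 tcp [0.5701 0.1096 0.0315] F tool [ 2.57 -0.37  1.34] w 0.128
```

```bash
python3 -m jog '{"xyz":[[-0.07,0,0],[-0.07,0,0]],"twist":[[0,0,0],[0,0,0]],"jaw":[0.6,0.6]}'; python3 -c "from h import *
ft()"
python3 -m jog '{"xyz":[[-0.07,0,0],[-0.07,0,0]],"twist":[[0,0,0],[0,0,0]],"jaw":[0.6,0.6]}'; python3 -c "from h import *
ft()"
```

```text
time: 17.82
tcp_pos: [0.5713, 0.1106, 0.0315]
eef_rot: [-0.001, -0.353, 0.936, -0.001]
force: [-2.0, -1.3, -2.3]
gripper_width: 0.126
t 17.82 tcp [0.5713 0.1106 0.0315] F tool [2.36 0.41 2.32] w 0.126
time: 17.98
tcp_pos: [0.572, 0.1113, 0.0314]
eef_rot: [-0.001, -0.353, 0.936, -0.001]
force: [-5.7, -6.5, 2.1]
gripper_width: 0.131
t 17.98 tcp [0.572  0.1113 0.0314] F tool [ 8.59 -1.05 -2.08] w 0.131
```

Jaw has met peg d (about 6 N past the drag); holding it.

```bash
python3 -m jog '{"xyz":[[-0.07,0,0],[-0.07,0,0],[-0.07,0,0]],"twist":[[0,0,0],[0,0,0],[0,0,0]],"jaw":[0.6,0.6,0.6]}'; python3 -c "from h import *
ft()"
python3 -m jog '{"xyz":[[-0.07,0,0],[-0.07,0,0],[-0.07,0,0],[-0.07,0,0]],"twist":[[0,0,0],[0,0,0],[0,0,0],[0,0,0]],"jaw":[0.6,0.6,0.6,0.6]}'; python3 -c "from h import *
ft()
shot('wrist','w16'); shot('scene','s2',(240,170,460,330),3.5);ft()
p,d,c=np.load('pics/w16.npz')['p'],0,0
go([.561,.101,.0305],131.6)"
```

```text
time: 18.23
tcp_pos: [0.572, 0.1112, 0.031]
eef_rot: [-0.003, -0.352, 0.936, -0.001]
force: [-5.1, -3.5, 0.6]
gripper_width: 0.13
t 18.23 tcp [0.572  0.1112 0.031 ] F tool [ 6.16  0.69 -0.54] w 0.13
time: 18.57
tcp_pos: [0.5721, 0.1112, 0.0306]
eef_rot: [-0.006, -0.352, 0.936, -0.001]
force: [-5.7, -4.7, 0.8]
gripper_width: 0.127
t 18.57 tcp [0.5721 0.1112 0.0306] F tool [ 7.41  0.24 -0.67] w 0.127
t 18.67 tcp [0.5721 0.1112 0.0306] F tool [ 6.95  0.4  -0.44] w 0.131
t 18.67 tcp [0.5721 0.1112 0.0306] q [-0.38  0.54  0.09  1.96 -0.07  0.66  2.05] ydir 131.21 tilt [-0.0103 -0.0067 -0.9999] F [-5.5 -4.3  0.5] w 0.131
shift cm [ 1.5  -0.04  0.03] norm 1.5
twist z (rad) -0.0067
```

View pics/s2.png

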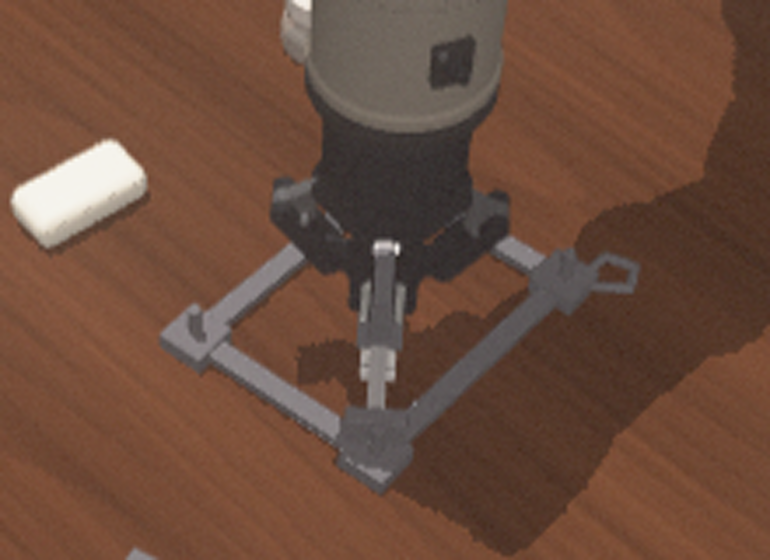

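View pics/w16.png

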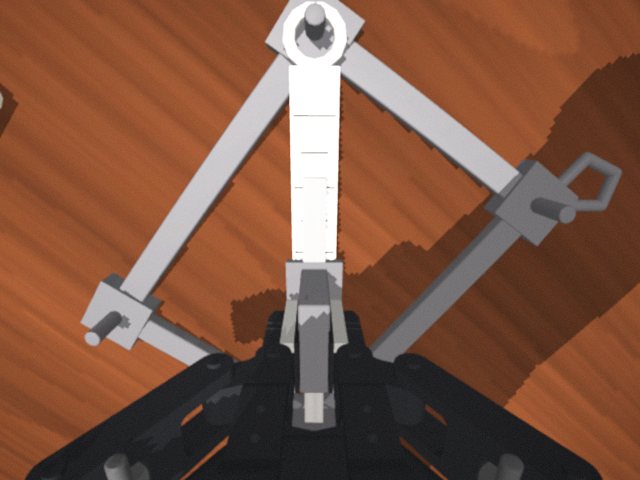

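```bash
python3 -m jog '{"xyz":[[-0.08,0,0],[-0.08,0,0],[-0.08,0,0]],"twist":[[0,0.003,0],[0,0,0],[0,0,0]],"jaw":[0.6,0.6,0.6]}'; python3 -c "from h import *
ft()"
python3 -m jog '{"xyz":[[-0.08,0,0],[-0.08,0,0]],"twist":[[0,0,0],[0,0,0]],"jaw":[0.6,0.6]}'; python3 -c "from h import *
ft();lev()"
```

```text
time: 18.92
tcp_pos: [0.5721, 0.1111, 0.0306]
eef_rot: [-0.01, -0.351, 0.936, -0.002]
force: [-7.7, -5.2, 5.1]
gripper_width: 0.128
t 18.92 tcp [0.5721 0.1111 0.0306] F tool [ 9.31  1.18 -4.87] w 0.128
time: 19.08
tcp_pos: [0.5721, 0.1111, 0.0308]
eef_rot: [-0.011, -0.351, 0.936, -0.002]
force: [-8.7, -4.9, 6.0]
gripper_width: 0.132
t 19.08 tcp [0.5721 0.1111 0.0308] F tool [ 9.92  2.1  -5.75] w 0.132
level twist [ 0.0035 -0.0219  0.    ]
```

```bash
python3 -m jog '{"xyz":[[0.1,0,0],[0.2,0,-0.05],[0.1,0,-0.1],[0,0,0]],"twist":[[0.0035,-0.0219,0],[0,0,0],[0,0,0],[0,0,0]],"jaw":[0.6,0.6,0.6,0.6]}'
python3 -c "from h import *
ft();lev();shot('wrist','w17')"
python3 -m jog '{"xyz":[[0,0,-0.5],[0,0,-1],[0,0,-1.5],[0,0,-1.5],[0,0,-0.7],[0,0,0],[0,0,0],[0,0,0]],"twist":[[0,0,0],[0,0,0],[0,0,0],[0,0,0],[0,0,0.06],[0,0,0.1],[0,0,0.12],[0,0,0.12]],"jaw":[0.6,0.6,0.6,0.6,0.6,0.6,0.6,0.6]}'
python3 -m jog '{"xyz":[[0,0,0],[0,0,0],[0,0,0],[0,0,0],[0,0,0],[0,0,0],[0,0,0],[0,0,0]],"twist":[[0,0,0.12],[0,0,0.12],[0,0,0.12],[0,0,0.12],[0,0,0.12],[0,0,0.12],[0,0,0.1],[0,0,0.05]],"jaw":[0.6,0.6,0.6,0.6,0.6,0.6,0.6,0.6]}'
python3 - <<'E'
from h import *
p,d,cal=shot('wrist','w18')
go([.563,.095,.09],56.9); lev()
E
```

```text
time: 19.42
tcp_pos: [0.5698, 0.1092, 0.033]
eef_rot: [0.001, -0.351, 0.936, 0.0]
force: [0.0, -0.1, -1.6]
gripper_width: 0.13
t 19.42 tcp [0.5698 0.1092 0.033 ] F tool [ 0.04 -0.06  1.6 ] w 0.13
level twist [-0.0003  0.0018  0.    ]
time: 20.13
tcp_pos: [0.572, 0.1107, 0.0935]
eef_rot: [0.002, -0.153, 0.988, 0.001]
force: [0.8, -0.3, -1.1]
gripper_width: 0.131
time: 20.8
tcp_pos: [0.5745, 0.1138, 0.1022]
eef_rot: [0.003, 0.297, 0.955, 0.006]
force: [0.6, 0.5, -1.3]
gripper_width: 0.129
t 20.85 tcp [0.5746 0.1139 0.1024] q [-0.64  0.45  0.43  1.95 -0.27  0.78  0.91] ydir 55.31 tilt [ 0.0101  0.0087 -0.9999] F [ 0.4  0.3 -0.9] w 0.131
shift cm [-0.12 -2.23  1.21] norm 2.54
twist z (rad) -0.0278
level twist [ 0.0129  0.0033 -0.    ]
```

View pics/w18.png

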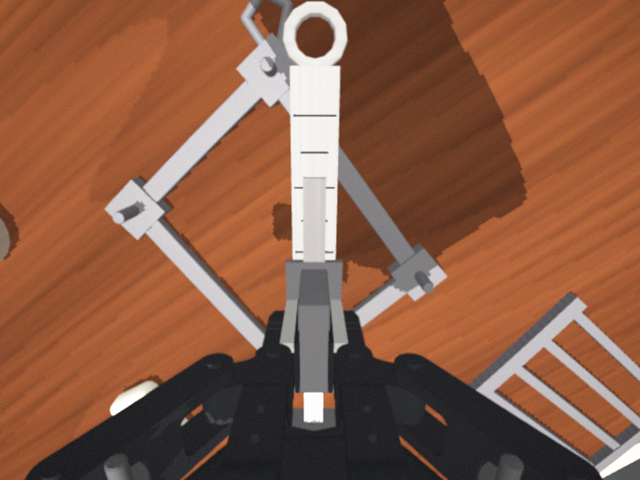

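Run:
```python
from h import *
p,d,cal=load('w18'); s=robot.state()
e=px2w(cal,[[315.3,35]],s["tcp_pos"][2]-.0178+.006)[0]; t=Q(s["eef_rot"]).inv().apply(e-s["tcp_pos"]); print("eye in tool",t.round(4))
th=np.radians(-33.1);u=np.array([np.cos(th),np.sin(th)]); a=np.array([.4639,.1592])
print(a+u*(t[0]+.001)); go([*(a+u*(t[0]+.001)),.068],56.9); lev()
```

```text
eye in tool [ 0.1179 -0.0004  0.0114]
[0.56346508 0.09429434]
t 20.85 tcp [0.5746 0.1139 0.1024] q [-0.64  0.45  0.43  1.95 -0.27  0.78  0.91] ydir 55.31 tilt [ 0.0101  0.0087 -0.9999] F [ 0.4  0.3 -0.9] w 0.131
shift cm [-0.19 -2.29  3.41] norm 4.11
twist z (rad) -0.0278
level twist [ 0.0129  0.0033 -0.    ]
```

```bash
python3 -m jog '{"xyz":[[0,-0.5,0.2],[-0.1,-0.8,0.6],[-0.1,-0.7,1],[0,-0.3,1],[0,0,0.5],[0,0,0.1],[0,0,0]],"twist":[[0.0129,0.0033,-0.0278],[0,0,0],[0,0,0],[0,0,0],[0,0,0],[0,0,0],[0,0,0]],"jaw":[0.6,0.6,0.6,0.6,0.6,0.6,0.6]}'
python3 - <<'E'
from h import *
p,d,cal=shot('wrist','w19',(235,0,395,130),4)
go([.5635,.0943,.06],56.9); lev()
E
```

```text
time: 21.43
tcp_pos: [0.5621, 0.0912, 0.0657]
eef_rot: [-0.001, 0.279, 0.96, -0.0]
force: [0.4, 0.6, -1.3]
gripper_width: 0.13
t 21.48 tcp [0.5621 0.0913 0.0659] q [-0.59  0.49  0.4   1.99 -0.29  0.71  0.99] ydir 57.56 tilt [-1.3e-03 -2.0e-04 -1.0e+00] F [-0.8 -0.1 -1.4] w 0.126
shift cm [0.04 0.33 0.58] norm 0.67
twist z (rad) 0.0116
level twist [-0.0008 -0.001  -0.    ]
```

View pics/w19.png

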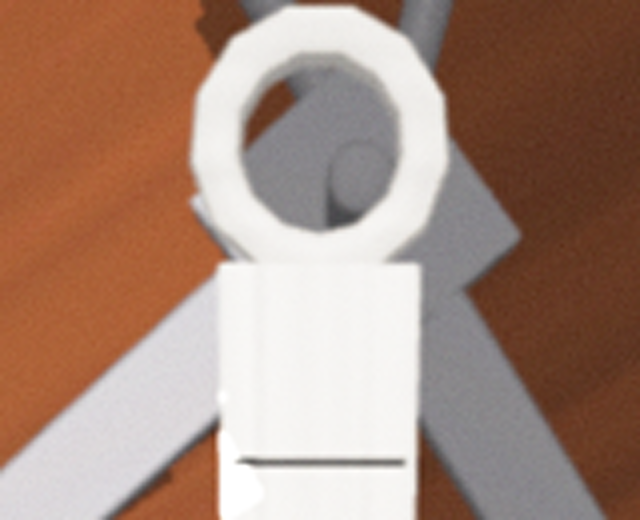

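Run:
```python
from h import *
p,d,cal=load("w19")
f=lambda x,y:[235+x/4,y/4]
s=robot.state(); zt=s["tcp_pos"][2]-.0178
P=px2w(cal,[f(363,176),f(321,138)],[.034,zt+.006]); print(P.round(4))
print("peg-eye in tool mm",(Q(s["eef_rot"]).inv().apply(P[0]-P[1])*1000).round(1), "eye in tool",Q(s["eef_rot"]).inv().apply(P[1]-s["tcp_pos"]).round(4))
```

```text
[[0.4641 0.159  0.034 ]
 [0.4622 0.1545 0.0541]]
peg-eye in tool mm [ 0.8  4.8 20. ] eye in tool [ 0.1182 -0.0002  0.0119]
```

```bash
python3 -m jog '{"xyz":[[0,0.17,0],[0,0.14,0.2],[0,0.03,0.4],[0,0,0.3],[0,0,0.1],[0,0,0]],"twist":[[0,0,0.0116],[0,0,0],[0,0,0],[0,0,0],[0,0,0],[0,0,0]],"jaw":[0.6,0.6,0.6,0.6,0.6,0.6]}'
python3 - <<'E'
from h import *
p,d,cal=shot('wrist','w20',(235,0,395,130),4)
go([.5635,.0943,.06],56.9); lev()
E
```

```text
time: 21.98
tcp_pos: [0.5651, 0.0956, 0.0555]
eef_rot: [0.0, 0.285, 0.959, 0.0]
force: [-0.3, 0.3, -1.7]
gripper_width: 0.128
t 22.03 tcp [0.5651 0.0955 0.0556] q [-0.59  0.51  0.39  1.99 -0.3   0.69  0.98] ydir 56.89 tilt [ 2.e-04  6.e-04 -1.e+00] F [-0.5  0.2 -0.4] w 0.131
shift cm [ 0.07 -0.19 -0.44] norm 0.48
twist z (rad) -0.0001
level twist [ 0.0006 -0.0001 -0.    ]
```

View pics/w20.png

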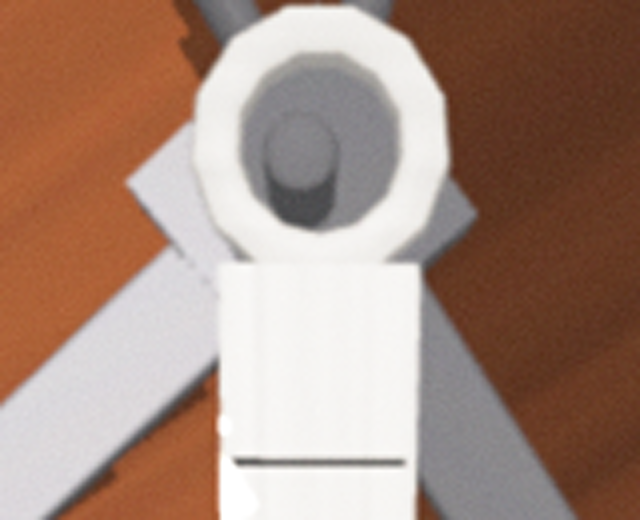

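```bash
python3 -m jog '{"xyz":[[0,-0.12,0],[0,-0.03,0.3],[0,0,0.5],[0,0,0.5],[0,0,0.4],[0,0,0.2],[0,0,0.05],[0,0,0]],"twist":[[0,0,0],[0,0,0],[0,0,0],[0,0,0],[0,0,0],[0,0,0],[0,0,0],[0,0,0]],"jaw":[0.6,0.6,0.6,0.6,0.6,0.6,0.6,0.6]}'
python3 - <<'E'
from h import *
p,d,cal=shot('wrist','w21',(235,0,395,130),4)
go([.5635,.0943,.0298],56.9); lev()
E
```

```text
time: 22.7
tcp_pos: [0.564, 0.094, 0.0338]
eef_rot: [-0.0, 0.285, 0.959, 0.0]
force: [0.3, -0.2, -0.8]
gripper_width: 0.125
t 22.75 tcp [0.564  0.094  0.0339] q [-0.57  0.54  0.38  2.   -0.32  0.65  1.  ] ydir 56.89 tilt [-0.e+00  5.e-04 -1.e+00] F [-0.2  0.1 -1.6] w 0.132
shift cm [ 0.06 -0.    0.41] norm 0.41
twist z (rad) -0.0001
level twist [ 0.0004 -0.0003  0.    ]
```

View pics/w21.png

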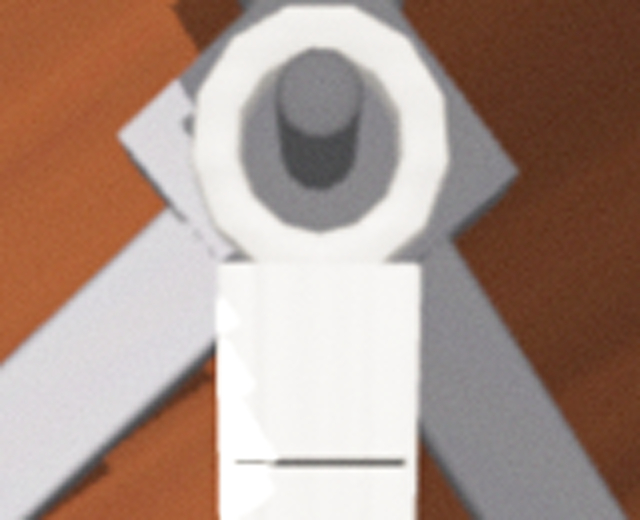

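```bash
python3 -m jog '{"xyz":[[0,0,0.12],[0,0,0.1],[-0.15,0,0.05],[-0.3,0,0],[-0.4,0,0],[-0.3,0,0],[-0.15,0,0],[0,0,0]],"twist":[[0,0,0],[0,0,0],[0,0,0],[0,0,0],[0,0,0],[0,0,0],[0,0,0],[0,0,0]],"jaw":[0.6,0.6,0.6,0.6,0.6,0.6,0.6,0.6]}'; python3 -c "from h import *
ft();go([.5796,.0842,.0300],56.9);lev()"
```

```text
time: 23.42
tcp_pos: [0.5754, 0.0869, 0.0311]
eef_rot: [-0.001, 0.285, 0.959, 0.0]
force: [-2.1, 1.2, -1.7]
gripper_width: 0.131
t 23.42 tcp [0.5754 0.0869 0.0311] F tool [ 2.36 -0.15  1.72] w 0.131
t 23.42 tcp [0.5754 0.0869 0.0311] q [-0.55  0.56  0.37  1.98 -0.32  0.66  1.02] ydir 56.93 tilt [-0.0014  0.0013 -1.    ] F [-2.1  1.2 -1.7] w 0.131
shift cm [-0.5   0.    0.11] norm 0.51
twist z (rad) 0.0006
level twist [ 0.0004 -0.0019 -0.    ]
```

```bash
python3 -m jog '{"xyz":[[-0.08,0,0.03],[-0.08,0,0.03],[-0.08,0,0],[-0.08,0,0]],"twist":[[0,-0.002,0],[0,0,0],[0,0,0],[0,0,0]],"jaw":[0.6,0.6,0.6,0.6]}'; python3 -c "from h import *
ft()"
python3 -m jog '{"xyz":[[-0.07,0,0],[-0.07,0,0]],"twist":[[0,0,0],[0,0,0]],"jaw":[0.6,0.6]}'; python3 -c "from h import *
ft()"
python3 -m jog '{"xyz":[[-0.07,0,0]],"twist":[[0,0,0]],"jaw":[0.6]}'; python3 -c "from h import *
ft();lev()"
```

```text
time: 23.75
tcp_pos: [0.5781, 0.0852, 0.0305]
eef_rot: [-0.0, 0.285, 0.959, 0.0]
force: [-2.2, 2.0, 0.1]
gripper_width: 0.13
t 23.75 tcp [0.5781 0.0852 0.0305] F tool [ 2.97  0.51 -0.08] w 0.13
time: 23.92
tcp_pos: [0.5793, 0.0844, 0.0305]
eef_rot: [-0.0, 0.285, 0.959, 0.0]
force: [-2.0, 0.9, -0.3]
gripper_width: 0.127
t 23.92 tcp [0.5793 0.0844 0.0305] F tool [ 2.18 -0.34  0.25] w 0.127
time: 24.0
tcp_pos: [0.5797, 0.0841, 0.0305]
eef_rot: [-0.0, 0.284, 0.959, 0.0]
force: [-6.8, 4.8, 2.2]
gripper_width: 0.13
t 24.0 tcp [0.5797 0.0841 0.0305] F tool [ 8.34  0.28 -2.19] w 0.13
level twist [ 0.0002 -0.0009  0.    ]
```

```bash
python3 -m jog '{"xyz":[[-0.06,0,0],[-0.03,0,0],[0,0,0],[0,0,0],[0,0,0],[0,0,0],[0,0,0]],"twist":[[0,0,0],[0,0,0],[0,0,0],[0,0,0],[0,0,0],[0,0,0],[0,0,0]],"jaw":[0.6,0.6,0.8,1.5,2.2,3,3]}'; python3 -c "from h import *
ft();lev()
shot('wrist','w22')"
```

```text
time: 24.58
tcp_pos: [0.5813, 0.0834, 0.031]
eef_rot: [0.0, 0.285, 0.959, 0.0]
force: [0.5, -0.4, -0.1]
gripper_width: 0.351
t 24.58 tcp [0.5813 0.0834 0.031 ] F tool [-0.65 -0.01  0.07] w 0.351
level twist [0.0011 0.0003 0.    ]
```

View pics/w22.png

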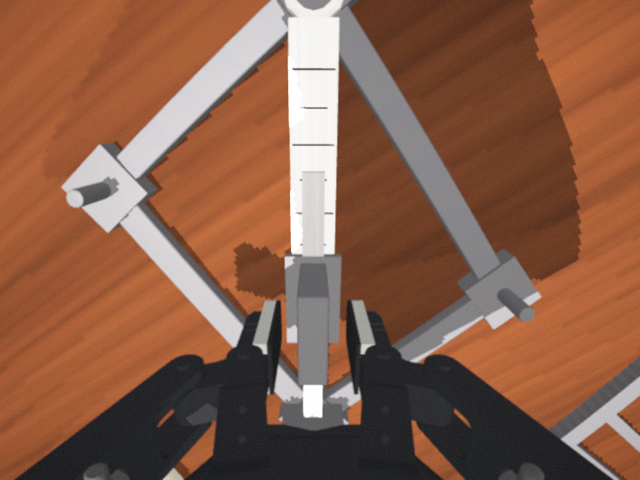

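Released cleanly; retreat straight up and look.

```bash
python3 -m jog '{"xyz":[[0,0,-0.5],[0,0,-1.5],[0,0,-3],[0,0,-3],[0,0,-3],[0,0,-3],[0,0,-2],[0,0,0]],"twist":[[0,0,0],[0,0,0],[0,0,0],[0,0,0],[0,0,0],[0,0,0],[0,0,0],[0,0,0]],"jaw":[3,3,3,3,3,3,3,3]}'
python3 -c "from h import *
ft();lev()
shot('wrist','w23');shot('scene','s3',(240,170,460,330),3.5);go([.58,.09,.19],56.9)"
```

```text
time: 25.3
tcp_pos: [0.5805, 0.0816, 0.1993]
eef_rot: [-0.0, 0.286, 0.958, -0.001]
force: [0.2, 0.4, 0.4]
gripper_width: 0.353
t 25.3 tcp [0.5805 0.0816 0.1993] F tool [ 0.02  0.46 -0.43] w 0.353
level twist [-0.0018 -0.0004 -0.    ]
t 25.4 tcp [0.5792 0.0816 0.196 ] q [-0.64  0.34  0.48  1.87 -0.19  0.98  0.92] ydir 56.83 tilt [-0.0045 -0.0022 -1.    ] F [ 0.1 -0.1 -0.2] w 0.348
shift cm [0.39 0.75 0.6 ] norm 1.04
twist z (rad) -0.0013
```

View pics/w23.png

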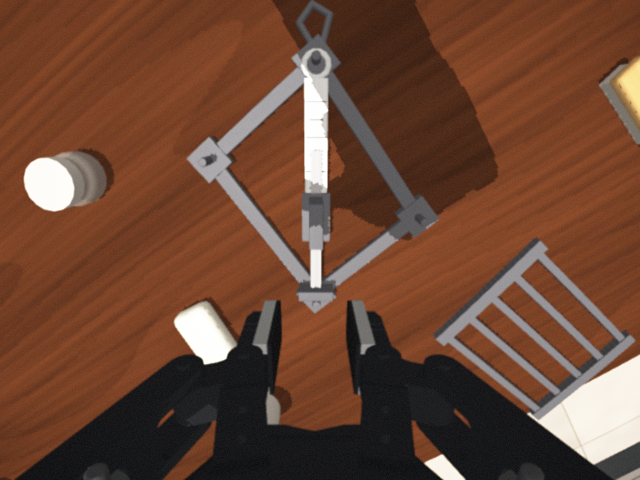

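View pics/s3.png

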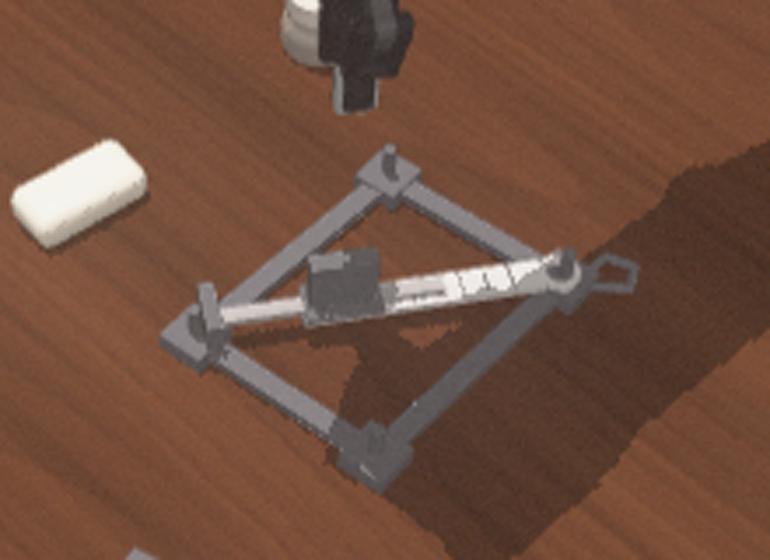

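Run:
```python
from h import *
p,d,cal=load("w23")
a=cv2.resize(p[30:90,285:345,::-1],None,fx=6.5,fy=6.5,interpolation=cv2.INTER_CUBIC)
b=cv2.resize(p[265:325,285:345,::-1],None,fx=6.5,fy=6.5,interpolation=cv2.INTER_CUBIC)
cv2.imwrite("pics/w23z.png",np.hstack([a,b]))
```

```text
(no output)
```

View pics/w23z.png

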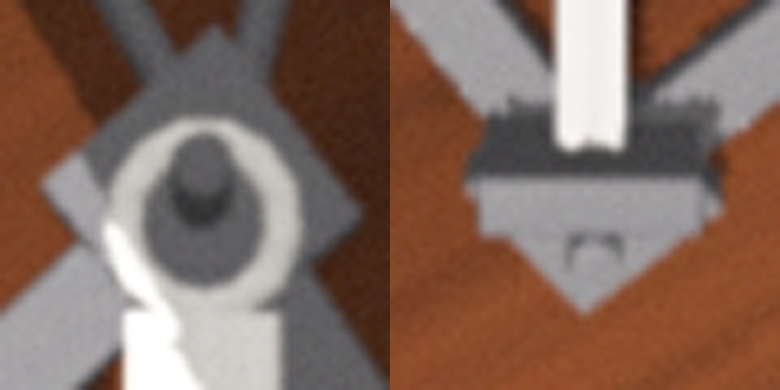

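Run:
```python
from h import *
p,d,cal=load("w23")
f=lambda x,y:[285+x/6.5,30+y/6.5]; g=lambda x,y:[285+(x-390)/6.5,265+y/6.5]
P=px2w(cal,[f(202,160),f(203,212),g(592,238),g(592,250)],[.034,.018,.034,.034]); 
v=P[2]-P[1]; L=np.hypot(*v[:2]); u=v[:2]/L; n=np.array([-u[1],u[0]])
print("rule yaw",np.degrees(np.arctan2(u[1],u[0])),"eye->jawface mm",L*1000)
q=(P[0]-P[1])[:2]*1000; print("peg a in rule x,y mm",q@u,q@n)
print("peg c back edge est", (P[3]-P[1])[:2]@u*1000)
s=robot.state(); print(s["time"])
```

```text
rule yaw -33.10605192716967 eye->jawface mm 216.09487117281571
peg a in rule x,y mm -3.208246116457811 -0.2231778548259094
peg c back edge est 218.13419722897956
25.4
```

```bash
python3 -c "from h import *
print(robot.finish_job())"
```

```text
the job is handed in; nothing more can be done
None
```

I measured both diagonals and handed in the job with the rule released on a-c, the longer one. The frame is out of square.

- **Diagonal a-c:** the eye was over peg a and the jaw bore on peg c for about 0.7 s. Wrist force along the rule was 7–9 N, about 5–7 N at the jaw after the 2.5 N drag. By arm position, a-c is about 222 mm.
- **Diagonal b-d:** the eye was over peg b and the jaw bore on peg d for about 1.1 s. Wrist force was 6–10 N, about 4–7 N at the jaw. That puts b-d at about 206–207 mm.
- **Result:** a-c is about 15 mm longer by arm position and 16–18 mm by the camera. Both are far beyond the 4 mm limit and agree on which is longer. By my estimate the far bar is racked about 14 mm towards -y.
- **Final placing:** I set the rule back on a-c, drew it snug, opened the gripper and lifted clear. The last wrist picture puts peg a about 3 mm off the eye's centre, on the side away from the jaw. The jaw face appears to touch peg c, nearly centred, and the rule lies along the diagonal to within about 0.1°.

**Disagreements and limits:**
- That picture gave an eye-to-jaw distance of about 216 mm, where about 214 mm was expected. That is within the camera's 2 mm calibration error.
- The networks' spots on the rule parts and pegs were unreliable, so I located them from pixels.
- I read forces only at the end of each move call, so any brief peaks between readings were not seen.
- I did not measure the bystanders' positions afterwards, but nothing came near them. The job took about 25 s.

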